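# Scoop the dropped bobbins from under the thread riser

## Task

Three bobbins lie under the barred steel deck of the thread riser. Slide the twin-bay scoop in under the lip, keeping arm and gripper off the riser and its rail, get all three bobbins onto its front blade and draw them out together in one load, then tip them off the blade into the open grey tray while the two brass clamps stay in the scoop's rear bay. Then set the scoop down flat on the table and let go, with the clamps still in it, without knocking over or shifting the two thread cones or the small tin beside the riser.

Things in the scene. Friction and masses are not known exactly. Their poses are not given: they have to be found in the camera images.
- riser: Bench riser fixed to the table: deck of steel bars (4 mm wide, 28 mm apart, along x) between two birch cheeks. Origin on the table at the middle of the front lip; x points in under the deck, z up. Deck: x 0 to 95 mm, underside 56, top 61 mm above the table. Clear width under it y -95 to +95 mm; cheeks 8 mm thick, x 0 to 107 mm.
- riser_stop (a point): Foot of the riser's back stop, on its front face at table level: x 95, y 0 in the riser's frame. The birch stop is 20 mm high, 12 mm thick and runs across the whole clear width.
- riser_rail (a point): Underside middle of the square birch thread rail before and above the lip: rail x -72 to -54 mm (riser frame), 108 to 126 mm above the table, full width; arms at both ends x -72 to 20 mm; spools on top, to 176 mm. A gripper held upright on the scoop's handle meets the rail before the blade is home: lean it 30 to 45 degrees back from the opening, fingers pointing in, holding the handle's rear half.
- scoop: Loose steel scoop, about 260 g, lying flat on the table before the riser. Origin on its underside at the front face of the wall between its bays; x points to the mouth, z up. Front bay: wedge blade x 0 to 75 mm, 106 mm wide, 6.5 mm thick at x 0 thinning evenly to a sharp edge at the mouth; side walls 19 mm high from x 0 to 66 mm, inner faces at y -50 and +50 mm.
- scoop_bay (a point): Floor centre of the scoop's rear bay: x -20, y 0, 3 mm above the underside. Inside 34 mm (x) by 100 mm (y), walls 3 mm thick, tops 24 mm above the underside: clamps stay in it when the scoop is pitched mouth-down up to about 60 degrees.
- scoop_grip (a point): Middle of the scoop's black handle: x -69, y 0, 30 mm above the underside in the scoop's frame. The handle is a bar 14 mm wide in y with upright flat sides, x -98 to -40 mm, 14 to 42 mm above the underside.
- scoop_mouth (a point): Middle of the sharp front edge of the blade (0.3 mm thick), on the underside: x 75 mm in the scoop's frame.
- tray: Open grey plastic tray fixed to the table, 150 x 150 x 35 mm high outside, walls and floor 4 mm. Origin at the centre of its underside. It stands to the robot's right, away from the riser.
- bobbin0: Dark steel bobbin lying flat under the riser's deck, 21 mm diameter, 9.5 mm high, edges rounded 2 mm, 14 g; origin at the centre of its underside. The three lie side by side 23 to 29 mm apart along the riser's y. Pushed by the blade it slides to the back stop; then the blade goes under it. It slides off a blade sloping over about 40 degrees (friction 0.45 to 0.75).
- bobbin1: Dark steel bobbin lying flat under the riser's deck, 21 mm diameter, 9.5 mm high, edges rounded 2 mm, 14 g; origin at the centre of its underside. The three lie side by side 23 to 29 mm apart along the riser's y. Pushed by the blade it slides to the back stop; then the blade goes under it. It slides off a blade sloping over about 40 degrees (friction 0.45 to 0.75).
- bobbin2: Dark steel bobbin lying flat under the riser's deck, 21 mm diameter, 9.5 mm high, edges rounded 2 mm, 14 g; origin at the centre of its underside. The three lie side by side 23 to 29 mm apart along the riser's y. Pushed by the blade it slides to the back stop; then the blade goes under it. It slides off a blade sloping over about 40 degrees (friction 0.45 to 0.75).
- clamp0: Brass hoop clamp, a block 16 x 24 x 9 mm, 28 g, loose in the scoop's rear bay. Origin at the centre of its underside. It must stay in that bay.
- clamp1: Brass hoop clamp, a block 16 x 24 x 9 mm, 28 g, loose in the scoop's rear bay. Origin at the centre of its underside. It must stay in that bay.
- cone_a: White thread cone standing on the table between tray and riser, 56 mm foot diameter, 105 mm high. Origin at the centre of its foot. Bystander: leave alone.
- cone_b: White thread cone like cone_a, beside the riser on its far side from the robot. Bystander: leave alone.
- pin_tin: Small round steel tin, 38 mm diameter, 40 mm high, standing on the table beside the riser, on the robot's side. Origin at the centre of its base. Bystander: leave alone.

How it is judged:
On the way, in this order (a step that is already met when the one before it is completed fails the run):
1. all three bobbins lie on the scoop's front blade and the scoop's mouth is drawn clear of the riser's lip (x of bobbin0 in the frame of scoop between -0.002 and 0.076 m and y of bobbin0 in the frame of scoop between -0.052 and 0.052 m and z of bobbin0 in the frame of scoop between -0.004 and 0.03 m and x of bobbin1 in the frame of scoop between -0.002 and 0.076 m and y of bobbin1 in the frame of scoop between -0.052 and 0.052 m and z of bobbin1 in the frame of scoop between -0.004 and 0.03 m and x of bobbin2 in the frame of scoop between -0.002 and 0.076 m and y of bobbin2 in the frame of scoop between -0.052 and 0.052 m and z of bobbin2 in the frame of scoop between -0.004 and 0.03 m and x of scoop_mouth in the frame of riser below 0 m), for 0.2 s.
2. all three bobbins are in the tray, the clamps still in the rear bay (x of bobbin0 in the frame of tray between -0.072 and 0.072 m and y of bobbin0 in the frame of tray between -0.072 and 0.072 m and z of bobbin0 in the frame of tray between 0 and 0.035 m and x of bobbin1 in the frame of tray between -0.072 and 0.072 m and y of bobbin1 in the frame of tray between -0.072 and 0.072 m and z of bobbin1 in the frame of tray between 0 and 0.035 m and x of bobbin2 in the frame of tray between -0.072 and 0.072 m and y of bobbin2 in the frame of tray between -0.072 and 0.072 m and z of bobbin2 in the frame of tray between 0 and 0.035 m and x of clamp0 in the frame of scoop between -0.04 and 0 m and y of clamp0 in the frame of scoop between -0.05 and 0.05 m and z of clamp0 in the frame of scoop between -0.002 and 0.02 m and x of clamp1 in the frame of scoop between -0.04 and 0 m and y of clamp1 in the frame of scoop between -0.05 and 0.05 m and z of clamp1 in the frame of scoop between -0.002 and 0.02 m), for 0.2 s.
At the end, for the whole second after the job is handed in: All three bobbins are inside the tray's walls at rest, both clamps are in the scoop's rear bay, and the scoop rests flat on the table (underside within 6 mm of the table, tilt under 0.08 rad), released and still (all of step 2 and angle between scoop's own z axis and vertical below 0.08 rad and height (world z) of scoop below 0.006 m and linear speed of each of bobbin0, bobbin1, bobbin2, scoop below 0.03 m/s); the robot touches nothing.
It fails at once if the arm or gripper bumps the riser (over 5 N) (contact force between any of the arm, the fingers and riser above 5 N).
It fails at once if a clamp leaves the scoop's rear bay (x of any of clamp0, clamp1 in the frame of scoop above 0.015 m or x of any of clamp0, clamp1 in the frame of scoop below -0.055 m or z of any of clamp0, clamp1 in the frame of scoop above 0.035 m or distance between any of clamp0, clamp1 and scoop above 0.08 m).
It fails at once if a thread cone or the tin is knocked over or shifted by more than 30 mm (distance of any of cone_a, cone_b, pin_tin from where it was at the start of the episode above 0.03 m or angle between any of cone_a, cone_b, pin_tin's own z axis and vertical above 0.4 rad).
It also fails if it takes over 64 s, if anything falls off the work surface, if the arm or the gripper's body presses on something with over 40 N, if the wrist force passes 120 N, or if a joint passes its speed limit or range.

## Robot

A 6-joint arm with a two-finger parallel gripper is mounted at the origin on the work surface. World frame = base frame: x ahead of the robot, y to its left, z up, the work surface at z = 0. Lengths are in m, angles in rad, forces in N, time in s.
With the tool pointing down it reaches from about 0.375 to 0.975 m from the base axis. Payload 3.8 kg.
Tool frame: the origin (TCP) lies between the finger pads; the fingertips stand 22 mm ahead of it and the grasp point (between the pads) lies 3 mm ahead of it; z points along the fingers, y is the line along which they close (so a half turn about z gives the same grasp; the last joint's range is limited). The gripper opens to 85 mm and grips with 20 to 120 N. Pads are 22 mm wide; open, the fingers measure 114 mm over their backs; the gripper's body (76 mm by 85 mm) begins 54 mm behind the grasp point. The pads swing forward as they close: fully open they stand 13 mm farther back than shut.
Start: joints at [1.116, 0.264, 1.604, -0, 1.274, -0.037], TCP at [0.274, 0.617, 0.253] pointing down, gripper open.
Joint ranges: [-2.63, 2.63], [-0.94, 2.18], [0.31, 2.57], [-1.31, 4.45], [0, 2.66], [-2.55, 2.55]. Speed limits (rad/s): [2.57, 2.57, 3.14, 3.14, 3.14, 3.14].

## Interface

Orientations are given as a unit quaternion [w, x, y, z].
In Python, from cell import env gives the robot as it stands.
- The arm moves only by the tool drive_tool, never from a script. Its argument "series" is one flat list of numbers, 4 for each row, row after row: the shift along the tool's x, y, z each as a share of 0.25 m, from -1 to 1, then the turn about the tool's z as a share of 360 degrees, from -1 to 1. A call has 1 to 5 rows; each row is the pose to reach, as a shift and turn from the pose commanded when the call began, along the tool's axes at that moment, turning the shorter way round; what a row does not reach only later rows make up. A row lasts 1/12 s, in which the tool goes at most 41.7 mm and 7.16 degrees, less where a joint would pass 70% of its speed; a pose out of reach is approached as far as the arm can. A call with a number of a shift or a turn outside -1 to 1 is refused whole. A call with a gripper value outside its range is refused whole. "jaw" is the opening, from 0 (shut) to 1 (fully open), set as the call begins (left out, the last holds). The fingers move at their own pace and stop on an object; "grip_force" is the grip in N (left out, the last holds). Time passes only in rows, so rows that repeat a pose let the fingers close. It gives the time, the measured TCP pose, the force, the opening and the grip force at its end, in the units of the state.
- env.state(): the state, without advancing time (a new reading comes with each control period).
- env.camera(name): name is "side" or "top" or "wrist"; returns the picture (420x560x3 uint8, red, green, blue); there is no depth.
- env.get_calibration(name): a dict with "vertical_fov" (degrees; the focal length in pixels is half the picture's height over the tangent of half this angle, whatever the lens; pixels are square), "cx", "cy" (the principal point, pixels), "extrinsics" (4x4, takes a point from camera to world coordinates); the wrist camera has in their place "mount" (4x4, takes a point from camera to tool coordinates, whose origin is the TCP and whose axes are the flange's). Camera axes: x right, y up, looking along -z (the intrinsics and any distortion apply to the point x, -y, -z); pixel columns grow to the right and rows downward; lengths in m; the calibration is good to about 2 mm. A picture is of the moment at which its call begins: read the wrist's pose just before it. get_calibration takes no time and is no camera call.
- env.finish_job(): hands the job in; it is judged then, once.
The state is a dict: "clock": time; "joints": joint angles; "joint_vel": joint speeds; "tau": joint torques, N m; "ee_pos": TCP position; "ee_rot": TCP orientation; "wrist_force": force on the tool from outside, world axes, zero at the start; "moment": the same for the moment, N m; "gripper_width": finger opening in m; "finger_force": force on a finger pad.
Only numpy, scipy, OpenCV 4.12 (cv2) and the standard library are available. Lean on these libraries where they do the work, as an engineer would, in place of code of your own. Each camera call takes 0.05 s, during which the arm holds its last target. There are 200 camera calls.

## Working session

There is one attempt and no reset: what is moved stays moved. The work goes in short steps, Python scripts to look and compute and a tool call to move; the robot and the scene stay as the last step left them, time stands still between calls to the robot, and variables do not carry over. Pictures are saved under pics/ and viewed, at most 10 in all, crops included, and the job is handed in when it is done.

Besides the shell and the picture viewer there is one more tool, called after ">>>" by a JSON object that holds its "op" and its "data". drive_tool: Moves the arm, as the interface text tells. Shift numbers are shares of 0.25 m and turn numbers shares of 360 degrees, none past 1 either way. Its arguments: {"type":"object","properties":{"series":{"type":"array","items":{"type":"number"}},"jaw":{"type":"number"},"grip_force":{"type":"number"}},"required":["series"]}

```bash
ls -la; mkdir -p pics
python3 - <<'E'
from cell import env
import cv2,numpy as np
s=env.state(); print({k:np.round(v,3).tolist() for k,v in s.items()})
for n in ("side","top","wrist"):
    im=env.camera(n); cv2.imwrite(f"pics/{n}0.png",im[...,::-1])
    c=env.get_calibration(n); print(n,{k:np.round(v,4).tolist() if not isinstance(v,(str,dict)) else v for k,v in c.items()})
a=[cv2.imread(f"pics/{n}0.png") for n in("side","top")]
E
```

```text
total 12
drwxr-xr-x  3 agent agent 4096 Dec  1 16:53 .
drwxr-xr-x 23 root  root  4096 Dec  1 16:53 ..
drwxr-xr-x  2 agent agent 4096 Dec  1 16:53 pics
{'clock': 0.0, 'joints': [1.116, 0.265, 1.605, -0.0, 1.274, -0.037], 'joint_vel': [-0.001, 0.002, 0.001, 0.0, -0.0, 0.0], 'tau': [0.002, -51.511, -36.732, -0.0, 0.013, 0.0], 'ee_pos': [0.274, 0.616, 0.252], 'ee_rot': [-0.0, 0.207, 0.978, -0.001], 'wrist_force': [0.06, 0.354, -0.271], 'moment': [-0.039, -0.003, 0.022], 'finger_force': 0.0, 'gripper_width': 0.085}
side {'vertical_fov': 56.8979, 'cx': 279.9002, 'cy': 211.0803, 'extrinsics': [[-0.9873, 0.0821, -0.136, 0.4246], [-0.1587, -0.5479, 0.8213, 0.7443], [-0.0071, 0.8325, 0.554, 0.6094], [0.0, 0.0, 0.0, 1.0]]}
top {'vertical_fov': 49.7549, 'cx': 281.0304, 'cy': 214.5506, 'extrinsics': [[-0.0072, 0.9963, -0.0853, 0.4497], [-0.9996, -0.005, 0.0263, -0.0198], [0.0257, 0.0855, 0.996, 1.0908], [0.0, 0.0, 0.0, 1.0]]}
wrist {'vertical_fov': 59.5827, 'cx': 281.4679, 'cy': 210.5893, 'mount': [[0.0001, 0.944, 0.3299, 0.0854], [1.0, 0.0003, -0.0012, 0.0001], [-0.0012, 0.3299, -0.944, -0.1217], [0.0, 0.0, 0.0, 1.0]]}
```

View pics/top0.png

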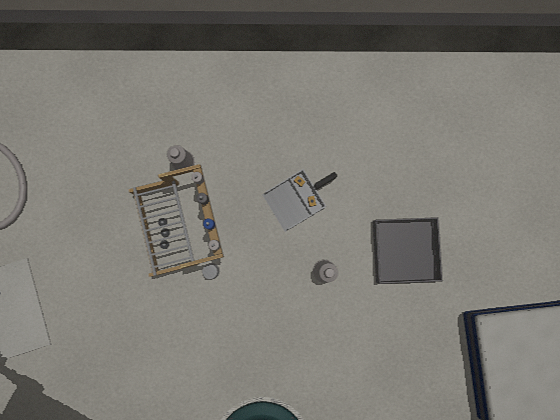

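View pics/side0.png

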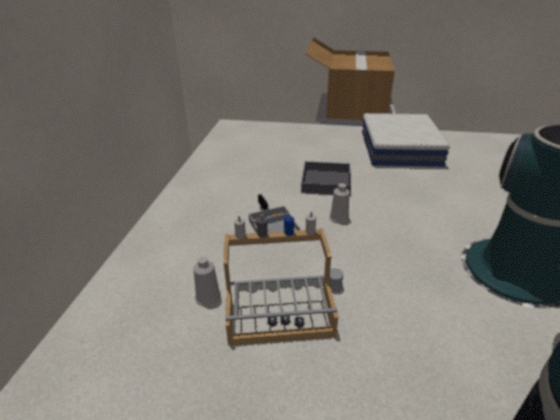

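```bash
python3 - <<'E'
import cv2,numpy as np
im=cv2.imread("pics/top0.png")
c=im[140:300,120:350]
c=cv2.convertScaleAbs(cv2.resize(c,None,fx=3.45,fy=3.45,interpolation=cv2.INTER_CUBIC),alpha=1.5)
cv2.imwrite("pics/topz.png",c); print(c.shape)
E
cat > h.py <<'E'
import numpy as np,cv2
from cell import env
def ray(n,uv):
    c=env.get_calibration(n); f=210/np.tan(np.radians(c["vertical_fov"])/2)
    uv=np.atleast_2d(uv).astype(float)
    d=np.c_[(uv[:,0]-c["cx"])/f,-(uv[:,1]-c["cy"])/f,-np.ones(len(uv))]
    if "extrinsics" in c: T=np.array(c["extrinsics"])
    else:
        from scipy.spatial.transform import Rotation as R
        s=env.state();q=s["ee_rot"];M=np.eye(4);M[:3,:3]=R.from_quat([q[1],q[2],q[3],q[0]]).as_matrix();M[:3,3]=s["ee_pos"]
        T=M@np.array(c["mount"])
    return T[:3,3],d@T[:3,:3].T
def pt(n,uv,z):
    o,d=ray(n,uv); return o+d*((z-o[2])/d[:,2])[:,None]
def proj(n,P):
    c=env.get_calibration(n); f=210/np.tan(np.radians(c["vertical_fov"])/2)
    if "extrinsics" in c: T=np.array(c["extrinsics"])
    q=(np.atleast_2d(P)-T[:3,3])@T[:3,:3]
    return np.c_[c["cx"]-f*q[:,0]/q[:,2],c["cy"]+f*q[:,1]/q[:,2]]
def frame(x,y,yaw):
    T=np.eye(3);T[:2,:2]=[[np.cos(yaw),-np.sin(yaw)],[np.sin(yaw),np.cos(yaw)]];T[:2,2]=[x,y];return T
E
python3 -c "
from cell import env
for n in('top','side','wrist'): print(env.get_calibration(n).keys(),env.get_calibration(n))" | cut -c1-400
```

```text
(552, 794, 3)
dict_keys(['vertical_fov', 'cx', 'cy', 'extrinsics']) {'vertical_fov': 49.754896677953305, 'cx': 281.0303711361269, 'cy': 214.55060056676837, 'extrinsics': array([[-0.00724158,  0.99632766, -0.08531562,  0.44974926],
       [-0.99964235, -0.00501636,  0.02626789, -0.0197686 ],
       [ 0.02574345,  0.08547533,  0.99600765,  1.09082565],
       [ 0.        ,  0.        ,  0.        ,  1.        ]])}
dict_keys(['vertical_fov', 'cx', 'cy', 'extrinsics']) {'vertical_fov': 56.89790728573975, 'cx': 279.9002413759013, 'cy': 211.08034493115713, 'extrinsics': array([[-0.98730157,  0.08207715, -0.13601081,  0.42455694],
       [-0.15869778, -0.54794405,  0.82132353,  0.74433759],
       [-0.00711442,  0.83247863,  0.55401148,  0.60941021],
       [ 0.        ,  0.        ,  0.        ,  1.        ]])}
dict_keys(['vertical_fov', 'cx', 'cy', 'mount']) {'vertical_fov': 59.582699792776616, 'cx': 281.46791186505, 'cy': 210.5893154269089, 'mount': array([[ 1.24574662e-04,  9.44020442e-01,  3.29886934e-01,
         8.53729651e-02],
       [ 9.99999224e-01,  2.91278972e-04, -1.21116609e-03,
         5.39808314e-05],
       [-1.23945468e-03,  3.29886829e-01, -9.44019673e-01,
        -1.21693691e-01],
       [ 0.00000000e+00,  0.00000000e+00,  0.00000000e+00,
         1.00000000e+00]])}
```

View pics/topz.png

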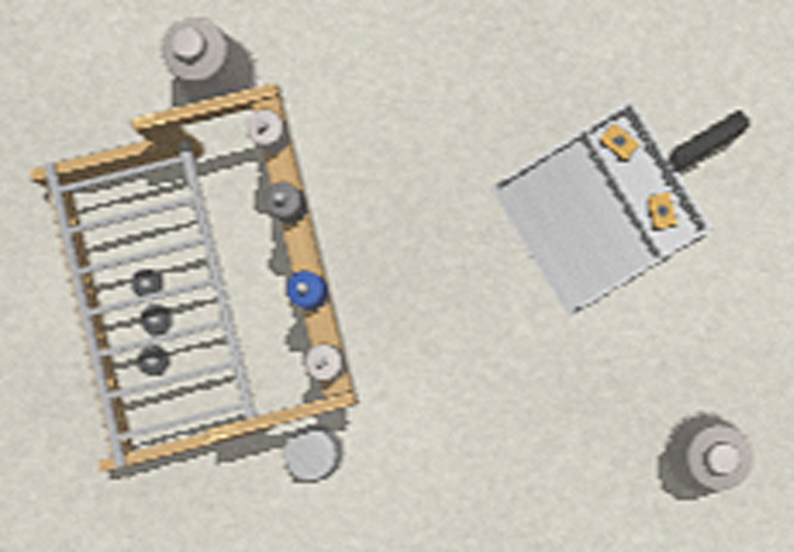

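```bash
cat > m.py <<'E'
from h import *
Z=lambda L:np.array(L,float)/3.45+[120,140]
P=lambda L,z:pt("top",Z(L),z)[:,:2]
pr=lambda n,a:print(n,np.round(a*1000,1).tolist())
lip=P([(187,155),(248,415)],.061); back=P([(53,170),(120,460)],.061); rail=P([(277,90),(353,400)],.126)
for n,a in(("lip",lip),("back",back),("rail",rail)): pr(n,a); d=a[0]-a[1]; print(np.linalg.norm(d),np.degrees(np.arctan2(-d[0]*-1,d[1])),np.degrees(np.arctan2(d[1],d[0])))
m=P([(497,187),(573,313)],0); rb=P([(630,107),(707,233)],.024); h=P([(745,118),(678,165)],.042)
pr("mouth",m);pr("rear",rb);pr("handle",h)
for a in(m,rb): print(np.linalg.norm(a[0]-a[1]))
ax=m.mean(0)-rb.mean(0);print("scoop yaw",np.degrees(np.arctan2(ax[1],ax[0])),"len",np.linalg.norm(ax)); 
e=m[0]-m[1]; print("edge yaw",np.degrees(np.arctan2(e[1],e[0])))
pr("bob",P([(148,283),(157,320),(153,360)],.0095)); pr("tin",P([(313,455)],.04))
pr("cones",P([(188,45),(720,458)],.105))
t=pt("top",[(372,219),(438,217),(441,283),(374,283)],.035)[:,:2];pr("tray",t);pr("trayc",t.mean(0))
E
python3 m.py
```

```text
lip [[607.0, 196.4], [435.6, 154.7]]
0.17646761092837301 76.30310448604637 13.696895513953631
back [[597.3, 284.2], [407.1, 237.2]]
0.1959474679314309 76.12108518368105 13.878914816318959
rail [[637.8, 127.6], [445.1, 79.7]]
0.19851586251112355 76.02951195451061 13.9704880454894
mouth [[592.9, -7.7], [504.0, -60.5]]
rear [[645.2, -100.2], [557.3, -152.3]]
handle [[634.1, -177.2], [602.0, -131.0]]
0.10340396292827851
0.10215674431195794
scoop yaw 119.81608529269621 len 0.10621526829197342
edge yaw 30.661998560925653
bob [[525.9, 232.8], [500.4, 226.3], [472.9, 228.6]]
tin [[408.5, 114.9]]
cones [[671.0, 187.5], [407.1, -148.2]]
tray [[528.6, -261.5], [532.5, -418.3], [378.1, -419.6], [379.5, -262.5]]
trayc [454.7, -340.5]
```

>>> {"op": "drive_tool", "data": {"series": [0, 0, 0, 0], "jaw": 1}}

```text
clock: 0.23
ee_pos: [0.2737, 0.6166, 0.2526]
ee_rot: [-0.0, 0.207, 0.978, -0.001]
wrist_force: [0.2, 0.1, 0.1]
gripper_width: 0.0854
finger_force: 0.0
```

>>> {"op": "drive_tool", "data": {"series": [0.8, 0, 0, 0, 0.8, 0, 0, 0, 0.8, 0, 0, 0, 0.8, 0, 0, 0, 0.8, 0, 0, 0]}}

```text
clock: 0.65
ee_pos: [0.0883, 0.6988, 0.2531]
ee_rot: [-0.0, 0.207, 0.978, -0.0]
wrist_force: [0.0, 0.1, -0.0]
gripper_width: 0.0853
finger_force: 0.0
```

>>> {"op": "drive_tool", "data": {"series": [0.8, 0.1, 0, 0, 0.8, 0.1, 0, 0, 0.8, 0.1, 0, 0, 0.8, 0.1, 0, 0, 0.8, 0.1, 0, 0]}}

```text
clock: 1.07
ee_pos: [-0.0845, 0.8029, 0.2528]
ee_rot: [-0.0, 0.207, 0.978, -0.0]
wrist_force: [0.8, 1.2, 0.3]
gripper_width: 0.0854
finger_force: 0.0
```

>>> {"op": "drive_tool", "data": {"series": [0.8, 0.3, 0, 0, 0.8, 0.3, 0, 0, 0.8, 0.3, 0, 0, 0.8, 0.3, 0, 0, 0.8, 0.3, 0, 0]}}

```text
clock: 1.48
ee_pos: [-0.2317, 0.9487, 0.2533]
ee_rot: [-0.0, 0.207, 0.978, 0.0]
wrist_force: [-0.2, 1.6, 0.9]
gripper_width: 0.0855
finger_force: 0.0
```

>>> {"op": "drive_tool", "data": {"series": [0.6, 0.79, 0, 0, 0.6, 0.79, 0, 0, 0.6, 0.79, 0, 0, 0.6, 0.79, 0, 0, 0.6, 0.79, 0, 0]}}

```text
clock: 1.9
ee_pos: [-0.243, 1.0062, 0.2216]
ee_rot: [-0.008, 0.207, 0.978, 0.016]
wrist_force: [-0.9, 1.0, 0.2]
gripper_width: 0.0858
finger_force: 0.0
```

```bash
python3 -c "
from cell import env;s=env.state();print(s['joints'],s['ee_pos'],s['ee_rot'])"
```

```text
[1.78346152e+00 1.12475038e+00 3.11714171e-01 8.41324774e-04
 1.66951928e+00 6.30778747e-01] [-0.24301392  1.0061629   0.22162699] [-0.00766874  0.20745655  0.97808212  0.0160726 ]
```

>>> {"op": "drive_tool", "data": {"series": [0.6, 0.79, 0, 0, 0.6, 0.79, 0, 0, 0.6, 0.79, 0, 0, 0.6, 0.79, 0, 0, 0.6, 0.79, 0, 0]}}

```text
clock: 2.32
ee_pos: [-0.247, 1.0262, 0.1951]
ee_rot: [-0.016, 0.207, 0.978, 0.034]
wrist_force: [-0.1, 0.0, -0.4]
gripper_width: 0.0854
finger_force: 0.0
```

>>> {"op": "drive_tool", "data": {"series": [0.6, 0.79, -0.5, 0, 0.6, 0.79, -0.5, 0, 0.6, 0.79, -0.5, 0, 0.6, 0.79, -0.5, 0, 0.6, 0.79, -0.5, 0]}}

```text
clock: 2.73
ee_pos: [-0.2468, 1.0263, 0.2394]
ee_rot: [-0.024, 0.207, 0.977, 0.051]
wrist_force: [0.1, 0.7, -0.3]
gripper_width: 0.0855
finger_force: 0.0
```

```bash
python3 -c "
from cell import env;s=env.state();print(s['joints'],s['ee_pos'],s['ee_rot'])"
```

```text
[1.78230127 1.10961115 0.31090771 0.00275649 1.60802033 0.62952714] [-0.24675895  1.02634897  0.23940839] [-0.02431633  0.2070348   0.97669998  0.05101433]
```

>>> {"op": "drive_tool", "data": {"series": [0.6, 0.79, 0, 0.1, 0.6, 0.79, 0, 0.1, 0.6, 0.79, 0, 0.1, 0.6, 0.79, 0, 0.1, 0.6, 0.79, 0, 0.1]}}

```text
clock: 3.15
ee_pos: [-0.2521, 1.0505, 0.2173]
ee_rot: [-0.057, 0.49, 0.868, 0.062]
wrist_force: [-0.3, -0.2, -0.4]
gripper_width: 0.0855
finger_force: 0.0
```

>>> {"op": "drive_tool", "data": {"series": [0.96, 0.28, 0, 0.044, 0.96, 0.28, 0, 0.044, 0.96, 0.28, 0, 0.044, 0.96, 0.28, 0, 0.044, 0.96, 0.28, 0, 0.044]}}

```text
clock: 3.57
ee_pos: [-0.2596, 1.0647, 0.206]
ee_rot: [-0.079, 0.601, 0.793, 0.065]
wrist_force: [-0.2, -0.1, -0.1]
gripper_width: 0.0854
finger_force: 0.0
```

>>> {"op": "drive_tool", "data": {"series": [1, 0, -0.2, 0, 1, 0, -0.2, 0, 1, 0, -0.2, 0, 1, 0, -0.2, 0, 1, 0, -0.2, 0]}}

```text
clock: 3.98
ee_pos: [-0.2656, 1.0699, 0.2295]
ee_rot: [-0.094, 0.6, 0.791, 0.077]
wrist_force: [-0.1, -0.5, -0.0]
gripper_width: 0.0854
finger_force: 0.0
```

```bash
cat > st.py <<'E'
from cell import env
import numpy as np
from scipy.spatial.transform import Rotation as R
s=env.state();q=s['ee_rot'];M=R.from_quat([q[1],q[2],q[3],q[0]]).as_matrix()
z=M[:,2];x=M[:,0]
print("t",s['clock'],"j",np.round(np.degrees(s['joints']),1),"p",np.round(s['ee_pos'],4),"lean",np.degrees(np.arccos(-z[2])),"az",np.degrees(np.arctan2(z[1],z[0])),"ytilt",np.degrees(np.arcsin(M[2,1])),"xaz",np.degrees(np.arctan2(x[1],x[0])))
print(np.round(M,3).tolist(), np.round(s['wrist_force'],1),s['gripper_width'])
E
python3 st.py
```

```text
t 3.9833 j [102.6  64.6  17.8   0.2  83.7  87. ] p [-0.2656  1.0699  0.2295] lean 13.931318945153109 az 103.30782512340056 ytilt 0.5531147301030337 xaz 105.67535335356057
[[-0.262, 0.963, -0.055], [0.935, 0.268, 0.234], [0.241, 0.01, -0.971]] [-0.1 -0.5 -0. ] 0.08543255225705607
```

>>> {"op": "drive_tool", "data": {"series": [1, -0.1, -0.1, 0, 1, -0.1, -0.1, 0, 1, -0.1, -0.1, 0, 1, -0.1, -0.1, 0, 1, -0.1, -0.1, 0]}}

```text
clock: 4.4
ee_pos: [-0.2857, 1.0743, 0.2396]
ee_rot: [-0.108, 0.599, 0.789, 0.088]
wrist_force: [0.5, 0.0, -0.1]
gripper_width: 0.0855
finger_force: 0.0
```

>>> {"op": "drive_tool", "data": {"series": [1, -0.1, -0.1, 0, 1, -0.1, -0.1, 0, 1, -0.1, -0.1, 0, 1, -0.1, -0.1, 0, 1, -0.1, -0.1, 0]}}

```text
clock: 4.82
ee_pos: [-0.3025, 1.078, 0.2553]
ee_rot: [-0.123, 0.597, 0.787, 0.099]
wrist_force: [0.6, 0.7, 0.0]
gripper_width: 0.0856
finger_force: 0.0
```

>>> {"op": "drive_tool", "data": {"series": [1, -0.1, -0.1, 0, 1, -0.1, -0.1, 0, 1, -0.1, -0.1, 0, 1, -0.1, -0.1, 0, 1, -0.1, -0.1, 0]}}

```text
clock: 5.23
ee_pos: [-0.3176, 1.0808, 0.275]
ee_rot: [-0.138, 0.595, 0.784, 0.111]
wrist_force: [0.3, -0.3, 0.8]
gripper_width: 0.0855
finger_force: 0.0
```

>>> {"op": "drive_tool", "data": {"series": [1, 0, 0, 0, 1, 0, 0, 0, 1, 0, 0, 0, 1, 0, 0, 0, 1, 0, 0, 0]}}

```text
clock: 5.65
ee_pos: [-0.3178, 1.0909, 0.2832]
ee_rot: [-0.152, 0.593, 0.781, 0.121]
wrist_force: [0.2, 0.3, -0.7]
gripper_width: 0.0856
finger_force: 0.0
```

```bash
python3 st.py
```

```text
t 5.65 j [105.1  62.3  17.9  -0.3  77.3  89.5] p [-0.3178  1.0909  0.2832] lean 22.433617528417734 az 104.28772974742476 ytilt 0.5109733931170044 xaz 105.73640906948535
[[-0.251, 0.963, -0.094], [0.89, 0.268, 0.37], [0.382, 0.009, -0.924]] [ 0.2  0.3 -0.7] 0.08556355149104818
```

>>> {"op": "drive_tool", "data": {"series": [1, 0.05, 0, 0.004, 1, 0.05, 0, 0.004, 1, 0.05, 0, 0.004, 1, 0.05, 0, 0.004, 1, 0.05, 0, 0.004]}}

```text
clock: 6.07
ee_pos: [-0.3116, 1.1013, 0.2977]
ee_rot: [-0.169, 0.6, 0.771, 0.13]
wrist_force: [-0.0, 0.8, -0.5]
gripper_width: 0.0851
finger_force: 0.0
```

>>> {"op": "drive_tool", "data": {"series": [1, 0.05, 0, 0, 1, 0.05, 0, 0, 1, 0.05, 0, 0, 1, 0.05, 0, 0, 1, 0.05, 0, 0]}}

```text
clock: 6.48
ee_pos: [-0.303, 1.1107, 0.3157]
ee_rot: [-0.184, 0.598, 0.768, 0.141]
wrist_force: [-0.6, 0.3, 0.4]
gripper_width: 0.0854
finger_force: 0.0
```

>>> {"op": "drive_tool", "data": {"series": [1, 0.05, 0, 0, 1, 0.05, 0, 0, 1, 0.05, 0, 0, 1, 0.05, 0, 0, 1, 0.05, 0, 0]}}

```text
clock: 6.9
ee_pos: [-0.2952, 1.1182, 0.3369]
ee_rot: [-0.198, 0.595, 0.764, 0.152]
wrist_force: [0.7, -0.5, 0.8]
gripper_width: 0.0852
finger_force: 0.0
```

>>> {"op": "drive_tool", "data": {"series": [1, 0.05, 0, 0, 1, 0.05, 0, 0, 1, 0.05, 0, 0, 1, 0.05, 0, 0, 1, 0.05, 0, 0]}}

```text
clock: 7.32
ee_pos: [-0.2881, 1.1241, 0.3611]
ee_rot: [-0.213, 0.592, 0.76, 0.164]
wrist_force: [0.6, 0.2, 0.3]
gripper_width: 0.0855
finger_force: 0.0
```

>>> {"op": "drive_tool", "data": {"series": [1, 0.05, 0, 0, 1, 0.05, 0, 0, 1, 0.05, 0, 0, 1, 0.05, 0, 0, 1, 0.05, 0, 0]}}

```text
clock: 7.73
ee_pos: [-0.2814, 1.1279, 0.3878]
ee_rot: [-0.227, 0.589, 0.756, 0.175]
wrist_force: [0.5, -0.1, -0.6]
gripper_width: 0.0853
finger_force: 0.0
```

>>> {"op": "drive_tool", "data": {"series": [1, 0.05, 0, 0, 1, 0.05, 0, 0, 1, 0.05, 0, 0, 1, 0.05, 0, 0, 1, 0.05, 0, 0]}}

```text
clock: 8.15
ee_pos: [-0.2753, 1.1301, 0.4165]
ee_rot: [-0.241, 0.585, 0.752, 0.186]
wrist_force: [0.3, 0.0, 0.2]
gripper_width: 0.085
finger_force: 0.0
```

>>> {"op": "drive_tool", "data": {"series": [1, 0.05, 0, 0, 1, 0.05, 0, 0, 1, 0.05, 0, 0, 1, 0.05, 0, 0, 1, 0.05, 0, 0]}}

```text
clock: 8.57
ee_pos: [-0.2694, 1.1305, 0.447]
ee_rot: [-0.254, 0.582, 0.747, 0.197]
wrist_force: [-0.7, -0.1, -0.6]
gripper_width: 0.0852
finger_force: 0.0
```

```bash
python3 st.py
```

```text
t 8.5667 j [101.7  55.3  17.8   1.7  69.3  87.5] p [-0.2694  1.1305  0.447 ] lean 37.50386192096167 az 104.36549408600717 ytilt -0.10985785004371008 xaz 104.1380360755238
[[-0.194, 0.969, -0.151], [0.769, 0.246, 0.59], [0.609, -0.002, -0.793]] [-0.7 -0.1 -0.6] 0.0852328617917816
```

>>> {"op": "drive_tool", "data": {"series": [1, 0, 0, 0, 1, 0, 0, 0, 1, 0, 0, 0, 1, 0, 0, 0, 1, 0, 0, 0]}}

```text
clock: 8.98
ee_pos: [-0.271, 1.1274, 0.4792]
ee_rot: [-0.268, 0.578, 0.742, 0.208]
wrist_force: [0.0, -0.5, -0.4]
gripper_width: 0.0854
finger_force: 0.0
```

```bash
cat > path.py <<'E'
import sys,json
from h import *
from scipy.spatial.transform import Rotation as R
s=env.state();q=s['ee_rot'];M=R.from_quat([q[1],q[2],q[3],q[0]]).as_matrix()
p=np.array(s['ee_pos'])
for w in json.loads(sys.argv[1]):
    w=np.array(w);d=w-p;n=int(np.ceil(np.linalg.norm(d)/.207))
    print(n,"x",np.round(M.T@d/n/.25,3).tolist()); p=w
E
python3 st.py; python3 path.py "[[0.32,0.68,0.45],[0.66,0.1,0.40],[0.62,-0.26,0.22]]"
```

```text
t 8.9833 j [101.8  53.9  17.8   1.7  68.7  87.6] p [-0.271   1.1274  0.4792] lean 39.618088334729464 az 104.33050551286303 ytilt -0.08802209059937416 xaz 104.15130855953629
[[-0.188, 0.969, -0.158], [0.747, 0.246, 0.618], [0.638, -0.002, -0.77]] [ 0.  -0.5 -0.4] 0.0854030620026426
4 x [-0.464, 0.463, -0.347]
4 x [-0.529, 0.187, -0.373]
2 x [-0.752, -0.254, -0.155]
```

>>> {"op": "drive_tool", "data": {"series": [-0.46, 0.46, -0.35, 0, -0.46, 0.46, -0.35, 0, -0.46, 0.46, -0.35, 0, -0.46, 0.46, -0.35, 0, -0.46, 0.46, -0.35, 0]}}

```text
clock: 9.4
ee_pos: [-0.121, 1.0138, 0.4721]
ee_rot: [-0.267, 0.579, 0.742, 0.208]
wrist_force: [-0.4, 0.7, 0.9]
gripper_width: 0.0853
finger_force: 0.0
```

>>> {"op": "drive_tool", "data": {"series": [-0.46, 0.46, -0.35, 0, -0.46, 0.46, -0.35, 0, -0.46, 0.46, -0.35, 0, -0.46, 0.46, -0.35, 0, -0.46, 0.46, -0.35, 0]}}

```text
clock: 9.82
ee_pos: [0.0274, 0.9015, 0.4665]
ee_rot: [-0.266, 0.579, 0.742, 0.208]
wrist_force: [-0.3, 0.8, 1.2]
gripper_width: 0.0852
finger_force: 0.0
```

>>> {"op": "drive_tool", "data": {"series": [-0.46, 0.46, -0.35, 0, -0.46, 0.46, -0.35, 0, -0.46, 0.46, -0.35, 0, -0.46, 0.46, -0.35, 0, -0.46, 0.46, -0.35, 0]}}

```text
clock: 10.23
ee_pos: [0.1738, 0.7898, 0.4602]
ee_rot: [-0.266, 0.579, 0.742, 0.208]
wrist_force: [-0.0, 0.3, -0.2]
gripper_width: 0.085
finger_force: 0.0
```

>>> {"op": "drive_tool", "data": {"series": [-0.46, 0.46, -0.35, 0, -0.46, 0.46, -0.35, 0, -0.46, 0.46, -0.35, 0, -0.46, 0.46, -0.35, 0, -0.46, 0.46, -0.35, 0]}}

```text
clock: 10.65
ee_pos: [0.3207, 0.6779, 0.4538]
ee_rot: [-0.266, 0.579, 0.742, 0.208]
wrist_force: [-0.2, 0.1, -0.4]
gripper_width: 0.0855
finger_force: 0.0
```

```bash
python3 st.py; python3 path.py "[[0.66,0.1,0.40],[0.62,-0.26,0.22]]"
```

```text
t 10.65 j [49.8  4.5 91.1 35.2 63.5 25.6] p [0.3207 0.6779 0.4538] lean 39.48411218883065 az 103.98597866153503 ytilt 0.02116618151751287 xaz 104.02910800067552
[[-0.187, 0.97, -0.154], [0.749, 0.242, 0.617], [0.636, 0.0, -0.772]] [-0.2  0.1 -0.4] 0.08546046353448065
4 x [-0.53, 0.189, -0.367]
2 x [-0.753, -0.252, -0.154]
```

>>> {"op": "drive_tool", "data": {"series": [-0.53, 0.19, -0.37, 0, -0.53, 0.19, -0.37, 0, -0.53, 0.19, -0.37, 0, -0.53, 0.19, -0.37, 0, -0.53, 0.19, -0.37, 0]}}

```text
clock: 11.07
ee_pos: [0.4064, 0.5312, 0.4397]
ee_rot: [-0.265, 0.581, 0.741, 0.207]
wrist_force: [0.3, 0.7, 0.3]
gripper_width: 0.0851
finger_force: 0.0
```

>>> {"op": "drive_tool", "data": {"series": [-0.53, 0.19, -0.37, 0, -0.53, 0.19, -0.37, 0, -0.53, 0.19, -0.37, 0, -0.53, 0.19, -0.37, 0, -0.53, 0.19, -0.37, 0]}}

```text
clock: 11.48
ee_pos: [0.4916, 0.387, 0.4262]
ee_rot: [-0.265, 0.581, 0.741, 0.207]
wrist_force: [-0.6, 1.1, -0.7]
gripper_width: 0.0852
finger_force: 0.0
```

>>> {"op": "drive_tool", "data": {"series": [-0.53, 0.19, -0.37, 0, -0.53, 0.19, -0.37, 0, -0.53, 0.19, -0.37, 0, -0.53, 0.19, -0.37, 0, -0.53, 0.19, -0.37, 0]}}

```text
clock: 11.9
ee_pos: [0.5769, 0.2425, 0.4126]
ee_rot: [-0.266, 0.581, 0.741, 0.207]
wrist_force: [-0.6, 0.5, -0.3]
gripper_width: 0.0856
finger_force: 0.0
```

>>> {"op": "drive_tool", "data": {"series": [-0.53, 0.19, -0.37, 0, -0.53, 0.19, -0.37, 0, -0.53, 0.19, -0.37, 0, -0.53, 0.19, -0.37, 0, -0.53, 0.19, -0.37, 0]}}

```text
clock: 12.32
ee_pos: [0.6622, 0.0979, 0.3985]
ee_rot: [-0.266, 0.581, 0.741, 0.206]
wrist_force: [-0.6, 0.3, -1.8]
gripper_width: 0.0855
finger_force: 0.0
```

>>> {"op": "drive_tool", "data": {"series": [-0.75, -0.25, -0.15, 0, -0.75, -0.25, -0.15, 0, -0.75, -0.25, -0.15, 0, -0.75, -0.25, -0.15, 0, -0.75, -0.25, -0.15, 0]}}

```text
clock: 12.73
ee_pos: [0.6393, -0.0768, 0.3097]
ee_rot: [-0.267, 0.578, 0.742, 0.207]
wrist_force: [0.8, -0.8, -0.3]
gripper_width: 0.0855
finger_force: 0.0
```

>>> {"op": "drive_tool", "data": {"series": [-0.75, -0.25, -0.15, 0, -0.75, -0.25, -0.15, 0, -0.75, -0.25, -0.15, 0, -0.75, -0.25, -0.15, 0, -0.75, -0.25, -0.15, 0]}}

```text
clock: 13.15
ee_pos: [0.6203, -0.2557, 0.2192]
ee_rot: [-0.267, 0.579, 0.742, 0.207]
wrist_force: [0.4, 0.5, 0.1]
gripper_width: 0.0854
finger_force: 0.0
```

```bash
python3 st.py
python3 - <<'E'
from h import *
im=env.camera("wrist"); cv2.imwrite("pics/w1.png",im[...,::-1])
E
```

```text
t 13.15 j [-36.   33.8  77.5  24.4 100.1 -52.6] p [ 0.6203 -0.2557  0.2192] lean 39.500305706859166 az 104.35454153973113 ytilt -0.1354600329872684 xaz 104.07855180328087
[[-0.188, 0.969, -0.158], [0.748, 0.245, 0.616], [0.636, -0.002, -0.772]] [0.4 0.5 0.1] 0.08539872700820214
```

View pics/w1.png

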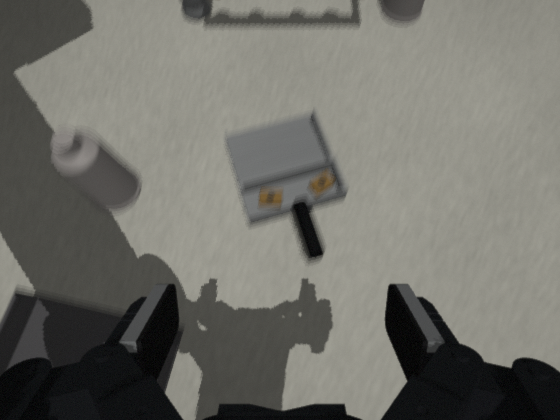

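```bash
python3 - <<'E'
from h import *
h=pt("wrist",[(302,204),(314,250)],.042);m=pt("wrist",[(226,133),(314,112)],0);r=pt("wrist",[(250,218),(345,190)],.024)
print(np.round(h*1000,1).tolist(),np.round(m*1000,1).tolist(),np.round(r*1000,1).tolist())
a=m.mean(0)-r.mean(0);print(np.linalg.norm(a[:2]),np.degrees(np.arctan2(a[1],a[0])))
rail=pt("wrist",[(206,22),(358,22)],.108);print(np.round(rail*1000,1).tolist())
# grasp target
E
python3 path.py "[[0.633,-0.179,0.036]]"
```

```text
[[608.3, -145.4, 42.0], [628.6, -186.0, 42.0]] [[502.8, -64.7, 0.0], [594.5, -12.9, 0.0]] [[561.5, -164.8, 24.0], [646.1, -113.3, 24.0]]
0.11443118967812828 118.82239237103448
[[486.0, -17.9, 108.0], [621.0, 14.8, 108.0]]
1 x [-0.219, 0.141, 0.743]
```

```bash
python3 path.py "[[0.6262,-0.180,0.0335]]"
```

```text
1 x [-0.224, 0.114, 0.753]
```

>>> {"op": "drive_tool", "data": {"series": [-0.224, 0.114, 0.45, 0, -0.224, 0.114, 0.45, 0, -0.224, 0.114, 0.45, 0, -0.224, 0.114, 0.45, 0]}}

```text
clock: 13.53
ee_pos: [0.6379, -0.2149, 0.0901]
ee_rot: [-0.273, 0.578, 0.741, 0.206]
wrist_force: [-0.9, 0.6, -1.8]
gripper_width: 0.0854
finger_force: 0.0
```

>>> {"op": "drive_tool", "data": {"series": [0, 0, 0.15, 0, 0, 0, 0.303, 0, 0, 0, 0.303, 0, 0, 0, 0.303, 0]}}

```text
clock: 13.87
ee_pos: [0.6277, -0.1708, 0.0395]
ee_rot: [-0.27, 0.577, 0.742, 0.207]
wrist_force: [0.8, -0.6, -0.0]
gripper_width: 0.0853
finger_force: 0.0
```

```bash
python3 st.py
python3 - <<'E'
from h import *
im=env.camera("wrist"); cv2.imwrite("pics/w2.png",im[...,::-1])
E
```

```text
t 13.8667 j [-30.5  40.4  87.9  27.   83.  -55.7] p [ 0.6277 -0.1708  0.0395] lean 39.70842776338924 az 104.65891013722599 ytilt -0.2623881391327763 xaz 104.1250562344959
[[-0.188, 0.969, -0.162], [0.746, 0.248, 0.618], [0.639, -0.005, -0.769]] [ 0.8 -0.6 -0. ] 0.08527520049384263
```

View pics/w2.png

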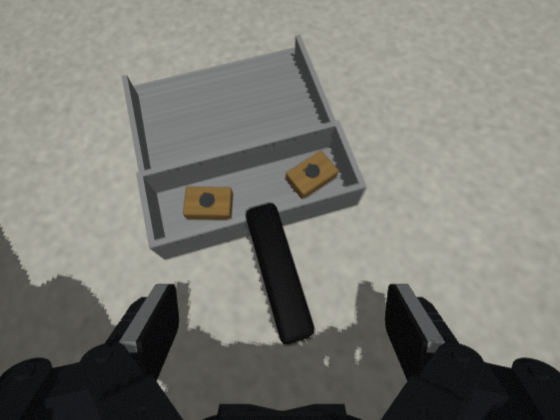

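```bash
python3 st.py
python3 - <<'E'
from h import *
h=pt("wrist",[(261,208),(294,333)],.042);m=pt("wrist",[(125,77),(299,38)],.019);r=pt("wrist",[(160,250),(362,188)],.024)
print(np.round(h*1000,1).tolist(),np.round(m*1000,1).tolist(),np.round(r*1000,1).tolist())
e=r[1]-r[0];print(np.degrees(np.arctan2(e[1],e[0]))+90)
E
python3 path.py "[[0.6262,-0.180,0.0335]]"
```

```text
t 13.9167 j [-30.6  40.3  87.8  27.   83.  -55.7] p [ 0.6295 -0.1725  0.0412] lean 39.53424187922517 az 104.36590854476101 ytilt -0.07135140507442708 xaz 104.22056854476537
[[-0.189, 0.969, -0.158], [0.748, 0.247, 0.617], [0.637, -0.001, -0.771]] [0.2 0.2 0.4] 0.08547814139807736
[[609.8, -131.2, 42.0], [635.5, -177.2, 42.0]] [[509.6, -65.0, 19.0], [599.4, -12.3, 19.0]] [[567.3, -156.4, 24.0], [652.4, -102.5, 24.0]]
122.39072049685143
1 x [-0.039, -0.02, 0.007]
```

>>> {"op": "drive_tool", "data": {"series": [-0.016, 0.006, 0.032, 0, -0.016, 0.006, 0.032, 0]}}

```text
clock: 14.08
ee_pos: [0.6314, -0.1719, 0.0323]
ee_rot: [-0.266, 0.578, 0.743, 0.207]
wrist_force: [-0.3, 1.0, -0.4]
gripper_width: 0.0853
finger_force: 0.0
```

>>> {"op": "drive_tool", "data": {"series": [0, 0, 0, 0, 0, 0, 0, 0, 0, 0, 0, 0, 0, 0, 0, 0, 0, 0, 0, 0], "jaw": 0, "grip_force": 60}}

```text
clock: 14.5
ee_pos: [0.63, -0.1712, 0.0314]
ee_rot: [-0.267, 0.578, 0.742, 0.207]
wrist_force: [-0.6, -0.4, -0.3]
gripper_width: 0.0253
finger_force: 0.0
```

>>> {"op": "drive_tool", "data": {"series": [0, 0, 0, 0, 0, 0, 0, 0, 0, 0, 0, 0], "grip_force": 110}}

```text
clock: 14.75
ee_pos: [0.6301, -0.171, 0.0315]
ee_rot: [-0.267, 0.578, 0.742, 0.207]
wrist_force: [0.6, -0.7, 2.7]
gripper_width: 0.0121
finger_force: 107.6
```

```bash
python3 st.py
python3 - <<'E'
from h import *
im=env.camera("wrist"); cv2.imwrite("pics/w3.png",im[...,::-1])
E
```

```text
t 14.75 j [-30.5  40.9  87.9  27.2  82.3 -56. ] p [ 0.6301 -0.171   0.0315] lean 39.537004976319224 az 104.26291063005648 ytilt -0.05074922182797657 xaz 104.15953836552882
[[-0.189, 0.969, -0.157], [0.748, 0.245, 0.617], [0.637, -0.001, -0.771]] [ 0.6 -0.7  2.7] 0.01211232099447798
```

View pics/w3.png

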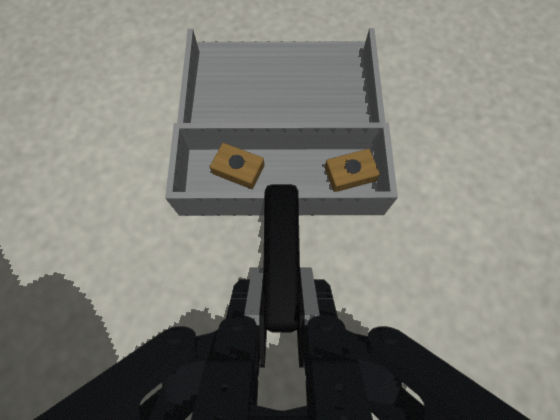

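```bash
python3 - <<'E'
from h import *
u=np.array([-.2419,.9703]);v=np.array([-.9703,-.2419]);O=np.array([.5236,.1739]);t=env.state()['ee_pos'][:2]
def f(n,px,z):
    p=pt("wrist",px,z)[:,:2]; print(n,np.round(np.c_[(p-t)@u,(p-t)@v]*1000,1).tolist(),"riser",np.round(np.c_[(p-O)@u,(p-O)@v]*1000,1).tolist())
f("handle",[(282,186),(282,329)],.042); f("rearouter",[(166,198),(396,198)],.024); f("wallfront tops",[(174,124),(389,124)],.024)
f("mouth",[(200,42),(362,42)],0.0)
E
python3 path.py "[[0.601,-0.178,0.0315]]"
```

```text
handle [[50.9, 0.1], [-5.0, -0.1]] riser [[-309.6, -19.9], [-365.5, -20.0]]
rearouter [[52.7, 53.2], [53.2, -52.2]] riser [[-307.7, 33.2], [-307.3, -72.2]]
wallfront tops [[92.4, 53.7], [92.8, -52.9]] riser [[-268.1, 33.8], [-267.6, -72.9]]
mouth [[168.7, 52.0], [169.2, -50.0]] riser [[-191.8, 32.0], [-191.3, -70.0]]
1 x [0.001, -0.12, 0.001]
```

>>> {"op": "drive_tool", "data": {"series": [0, -0.04, 0, 0, 0, -0.12, 0, 0, 0.1, -0.12, 0.082, 0, 0.2, -0.12, 0.165, 0, 0.3, -0.12, 0.248, 0]}}

```text
clock: 15.22
ee_pos: [0.577, -0.0849, 0.0316]
ee_rot: [-0.266, 0.579, 0.742, 0.208]
wrist_force: [1.9, -3.4, 4.4]
gripper_width: 0.0121
finger_force: 108.3
```

>>> {"op": "drive_tool", "data": {"series": [0.08, 0, 0.066, 0, 0.16, 0, 0.132, 0, 0.22, 0, 0.182, 0, 0.22, 0, 0.182, 0]}}

```text
clock: 15.55
ee_pos: [0.557, -0.0114, 0.0313]
ee_rot: [-0.269, 0.577, 0.743, 0.207]
wrist_force: [-1.0, 1.6, 0.8]
gripper_width: 0.0123
finger_force: 108.0
```

```bash
python3 st.py
python3 - <<'E'
from h import *
u=np.array([-.2419,.9703]);v=np.array([-.9703,-.2419]);O=np.array([.5236,.1739]);t=np.array(env.state()['ee_pos'])[:2]
print("tcp riser",(t-O)@u,(t-O)@v)
a=cv2.imwrite("pics/t4.png",cv2.resize(env.camera("top")[150:290,130:330,::-1],None,fx=4,fy=4,interpolation=2))
E
```

```text
t 15.55 j [-21.5  30.2 106.5  32.8  72.5 -54.1] p [ 0.557  -0.0114  0.0313] lean 39.69863424160898 az 104.56851436959303 ytilt -0.17398543035845151 xaz 104.21450030824604
[[-0.189, 0.969, -0.161], [0.746, 0.248, 0.618], [0.639, -0.003, -0.769]] [-1.   1.6  0.8] 0.012337114060951726
tcp riser -0.1879016630017512 0.012395526447684041
```

View pics/t4.png

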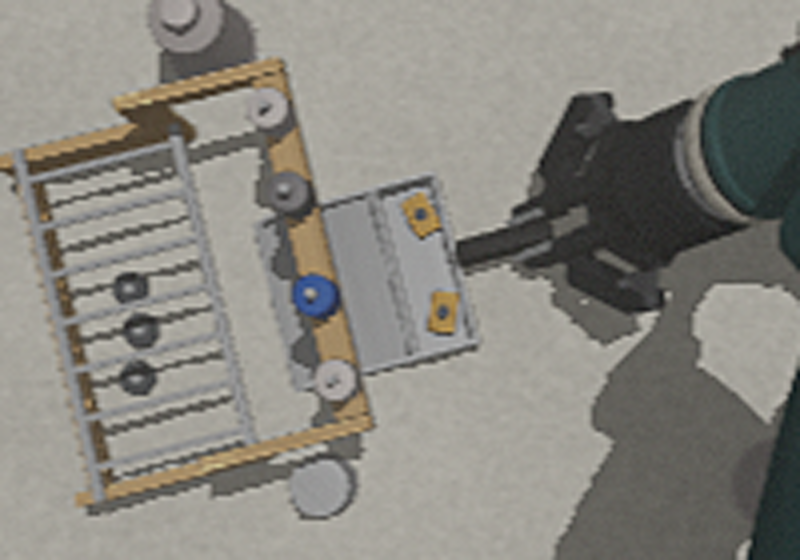

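>>> {"op": "drive_tool", "data": {"series": [0.06, 0, 0.051, 0, 0.12, 0, 0.101, 0, 0.18, 0, 0.151, 0, 0.214, 0, 0.18, 0]}}

```text
clock: 15.93
ee_pos: [0.5436, 0.052, 0.0314]
ee_rot: [-0.266, 0.578, 0.743, 0.208]
wrist_force: [1.1, -7.7, 8.6]
gripper_width: 0.0119
finger_force: 109.7
```

>>> {"op": "drive_tool", "data": {"series": [0.03, 0, 0.025, 0, 0.06, 0, 0.05, 0, 0.08, 0, 0.066, 0, 0.09, 0, 0.074, 0, 0.09, 0, 0.074, 0]}}

```text
clock: 16.35
ee_pos: [0.5371, 0.0798, 0.0315]
ee_rot: [-0.266, 0.578, 0.743, 0.208]
wrist_force: [1.9, -1.5, 5.0]
gripper_width: 0.0125
finger_force: 108.9
```

```bash
cat > r.py <<'E'
from h import *
u=np.array([-.2419,.9703]);v=np.array([-.9703,-.2419]);O=np.array([.5236,.1739]);s=env.state();t=np.array(s['ee_pos'])[:2]
print("mouth riser",(t-O)@u+.1675,(t-O)@v,"z",s['ee_pos'][2],"F",np.round(s['wrist_force'],1),"Fu",np.dot(s['wrist_force'][:2],u),s['clock'])
E
python3 r.py
```

```text
mouth riser 0.0728900926069448 0.009711880820792525 z 0.03148567620048416 F [ 1.9 -1.5  5. ] Fu -1.8907618900745462 16.35
```

>>> {"op": "drive_tool", "data": {"series": [0.02, 0, 0.016, 0, 0.04, 0, 0.033, 0, 0.055, 0, 0.045, 0, 0.062, 0, 0.051, 0, 0.062, 0, 0.051, 0]}}

```text
clock: 16.77
ee_pos: [0.5326, 0.0988, 0.0316]
ee_rot: [-0.265, 0.579, 0.743, 0.208]
wrist_force: [1.7, -4.1, 5.6]
gripper_width: 0.0124
finger_force: 109.4
```

```bash
python3 r.py
python3 - <<'E'
from h import *
a=cv2.resize(env.camera("top")[150:290,130:330,::-1],None,fx=3,fy=3,interpolation=2)
b=cv2.resize(env.camera("side")[260:350,215:350,::-1],None,fx=4.44,fy=4.44,interpolation=2)[:,:600]
cv2.imwrite("pics/c5.png",np.hstack([a[:400,:400],b[:400,:400]]))
E
```

```text
mouth riser 0.09242056700463623 0.009483341764824313 z 0.03155557863517357 F [ 1.7 -4.1  5.6] Fu -4.384430185412961 16.7667
```

View pics/c5.png

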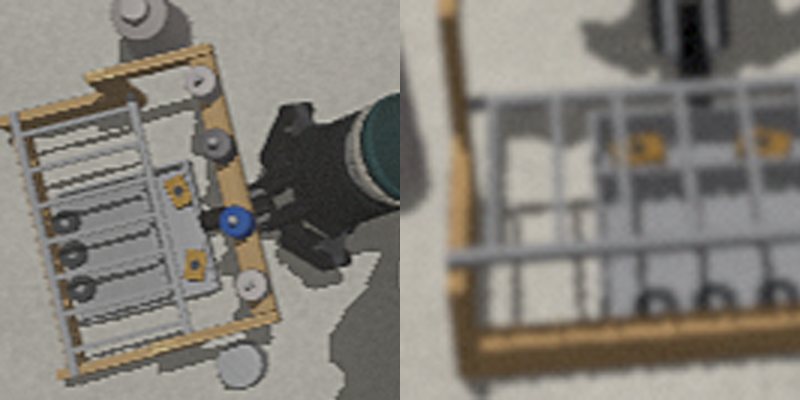

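>>> {"op": "drive_tool", "data": {"series": [0.005, 0, 0.004, 0, 0.01, 0, 0.008, 0, 0.01, 0, 0.008, 0]}}

```text
clock: 17.12
ee_pos: [0.5321, 0.101, 0.0316]
ee_rot: [-0.265, 0.579, 0.743, 0.208]
wrist_force: [2.3, -8.5, 6.5]
gripper_width: 0.012
finger_force: 109.8
```

```bash
python3 r.py
```

```text
mouth riser 0.09465315021971077 0.009355199917289496 z 0.03159426520244855 F [ 2.3 -8.5  6.5] Fu -8.817149676037664 17.1167
```

>>> {"op": "drive_tool", "data": {"series": [0.005, 0, 0.004, 0, 0.005, 0, 0.004, 0, 0, 0, 0, 0, -0.015, 0, -0.012, 0, -0.04, 0, -0.033, 0]}}

```text
clock: 17.53
ee_pos: [0.5321, 0.0915, 0.031]
ee_rot: [-0.269, 0.578, 0.742, 0.208]
wrist_force: [-1.4, 4.9, 4.2]
gripper_width: 0.0125
finger_force: 108.2
```

>>> {"op": "drive_tool", "data": {"series": [-0.04, 0, -0.033, 0, -0.08, 0, -0.066, 0, -0.12, 0, -0.099, 0, -0.16, 0, -0.132, 0, -0.18, 0, -0.149, 0]}}

```text
clock: 17.95
ee_pos: [0.5461, 0.0343, 0.031]
ee_rot: [-0.269, 0.578, 0.742, 0.208]
wrist_force: [-1.9, 4.3, 5.4]
gripper_width: 0.0122
finger_force: 108.4
```

```bash
python3 r.py
python3 - <<'E'
from h import *
a=cv2.resize(env.camera("top")[150:290,130:330,::-1],None,fx=4,fy=4,interpolation=2)
cv2.imwrite("pics/c6.png",a)
E
```

```text
mouth riser 0.02658576475666871 0.011946234675031003 z 0.030977428622709323 F [-1.9  4.3  5.4] Fu 4.635711239156643 17.95
```

View pics/c6.png

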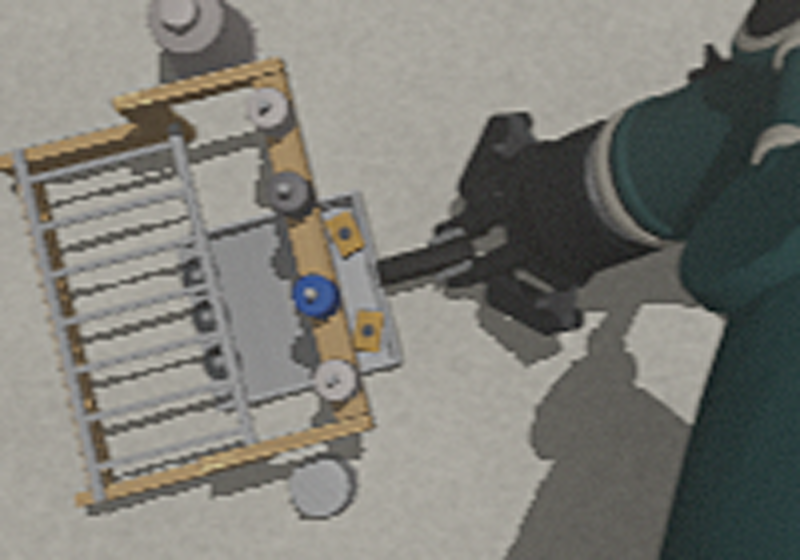

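>>> {"op": "drive_tool", "data": {"series": [-0.025, 0, -0.0205, 0, -0.065, 0, -0.0535, 0, -0.115, 0, -0.095, 0, -0.165, 0, -0.136, 0, -0.215, 0, -0.177, 0]}}

```text
clock: 18.42
ee_pos: [0.5625, -0.0322, 0.0308]
ee_rot: [-0.27, 0.577, 0.742, 0.208]
wrist_force: [-1.5, 4.7, 4.9]
gripper_width: 0.0122
finger_force: 108.3
```

>>> {"op": "drive_tool", "data": {"series": [-0.05, 0, -0.041, 0, -0.1, 0, -0.082, 0, -0.15, 0, -0.123, 0, -0.185, 0, -0.152, 0, -0.2, 0, -0.165, 0]}}

```text
clock: 18.83
ee_pos: [0.5791, -0.0961, 0.0309]
ee_rot: [-0.27, 0.578, 0.742, 0.208]
wrist_force: [-1.8, 6.2, 6.2]
gripper_width: 0.0121
finger_force: 108.4
```

```bash
python3 r.py; python3 st.py
cat > w.py <<'E'
from h import *
from scipy.spatial.transform import Rotation as R
im=env.camera("wrist"); cv2.imwrite("pics/wl.png",im[...,::-1])
hsv=cv2.cvtColor(im,cv2.COLOR_RGB2HSV)
m=((hsv[...,0]>10)&(hsv[...,0]<28)&(hsv[...,1]>130)&(hsv[...,2]>60)).astype(np.uint8)
n,_,st,ce=cv2.connectedComponentsWithStats(m)
print("clamps",[(st[i,4],ce[i].round(1).tolist()) for i in range(1,n) if st[i,4]>100])
E
python3 w.py
python3 - <<'E'
from h import *
im=cv2.imread("pics/wl.png");g=cv2.cvtColor(im,cv2.COLOR_BGR2GRAY)
b=(g[0:125,180:385]<60).astype(np.uint8)
n,_,st,ce=cv2.connectedComponentsWithStats(b);print([(st[i].tolist(),ce[i].round(0).tolist()) for i in range(1,n) if st[i,4]>40])
E
```

```text
mouth riser -0.10787369002138472 0.011503392561966818 z 0.030914372736266776 F [-1.8  6.2  6.2] Fu 6.425366004996704 18.8333
t 18.8333 j [-27.3  34.5  99.3  29.3  77.1 -56.2] p [ 0.5791 -0.0961  0.0309] lean 39.81489587456132 az 104.43529660384579 ytilt -0.1729535589037779 xaz 104.08364637509712
[[-0.187, 0.969, -0.16], [0.745, 0.246, 0.62], [0.64, -0.003, -0.768]] [-1.8  6.2  6.2] 0.012119346693900706
clamps [(np.int32(987), [221.6, 178.2]), (np.int32(845), [342.1, 178.2])]
[([41, 29, 36, 37, 957], [59.0, 48.0]), ([89, 29, 34, 37, 953], [106.0, 47.0]), ([131, 29, 35, 37, 956], [148.0, 47.0]), ([182, 34, 16, 86, 544], [190.0, 79.0])]
```

View pics/wl.png

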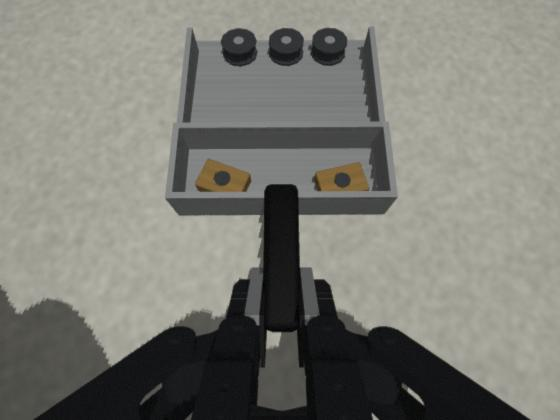

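>>> {"op": "drive_tool", "data": {"series": [0.008, 0, -0.01, 0, 0.02, 0, -0.024, 0, 0.045, 0, -0.054, 0, 0.077, 0, -0.092, 0, 0.077, 0, -0.092, 0], "grip_force": 120}}

```text
clock: 19.3
ee_pos: [0.5812, -0.0961, 0.063]
ee_rot: [-0.266, 0.578, 0.743, 0.208]
wrist_force: [0.5, 0.6, -3.1]
gripper_width: 0.0123
finger_force: 117.2
```

```bash
python3 w.py
cat > b.py <<'E'
from h import *
g=cv2.cvtColor(cv2.imread("pics/wl.png"),cv2.COLOR_BGR2GRAY)
b=(g[0:175,150:420]<60).astype(np.uint8)
n,_,st,ce=cv2.connectedComponentsWithStats(b);print("dark",[(st[i,4],(ce[i]+[150,0]).round(0).tolist()) for i in range(1,n) if st[i,4]>100])
E
python3 b.py; python3 r.py; python3 path.py "[[0.60,-0.40,0.11],[0.487,-0.469,0.108]]"
```

```text
clamps [(np.int32(949), [221.6, 178.6]), (np.int32(842), [341.6, 179.4])]
dark [(np.int32(937), [239.0, 50.0]), (np.int32(934), [327.0, 50.0]), (np.int32(927), [285.0, 50.0]), (np.int32(522), [370.0, 82.0]), (np.int32(350), [380.0, 156.0])]
mouth riser -0.10845927796310575 0.009509094749386054 z 0.0621815021927651 F [ 0.5 -0.9 -2. ] Fu -0.998701949193457 19.35
2 x [-0.402, -0.113, -0.454]
1 x [-0.126, -0.506, -0.094]
```

>>> {"op": "drive_tool", "data": {"series": [-0.03, -0.01, -0.035, 0, -0.085, -0.024, -0.096, 0, -0.16, -0.045, -0.18, 0, -0.26, -0.073, -0.294, 0, -0.364, -0.102, -0.411, 0]}}

```text
clock: 19.77
ee_pos: [0.5878, -0.2342, 0.0815]
ee_rot: [-0.268, 0.578, 0.743, 0.207]
wrist_force: [0.8, -0.2, -3.9]
gripper_width: 0.0122
finger_force: 117.5
```

>>> {"op": "drive_tool", "data": {"series": [-0.105, -0.03, -0.119, 0, -0.21, -0.06, -0.237, 0, -0.305, -0.086, -0.345, 0, -0.386, -0.108, -0.436, 0, -0.44, -0.124, -0.497, 0]}}

```text
clock: 20.18
ee_pos: [0.5979, -0.4043, 0.1073]
ee_rot: [-0.266, 0.579, 0.742, 0.207]
wrist_force: [0.9, 0.1, -4.5]
gripper_width: 0.0119
finger_force: 117.3
```

```bash
python3 w.py; python3 b.py; python3 st.py; python3 path.py "[[0.487,-0.469,0.108]]"
```

```text
clamps [(np.int32(934), [221.4, 178.7]), (np.int32(845), [341.5, 179.4])]
dark [(np.int32(313), [324.0, 57.0]), (np.int32(315), [239.0, 58.0]), (np.int32(281), [283.0, 57.0]), (np.int32(411), [163.0, 113.0])]
t 20.2333 j [-44.8  47.1  67.9  19.4  99.3 -61.5] p [ 0.5977 -0.4076  0.1074] lean 39.18295674506641 az 104.0384318306554 ytilt -0.07961719919164119 xaz 103.87585750954949
[[-0.186, 0.971, -0.153], [0.753, 0.241, 0.613], [0.632, -0.001, -0.775]] [ 0.7 -1.5 -3.5] 0.0119152237147779
1 x [-0.101, -0.489, -0.084]
```

>>> {"op": "drive_tool", "data": {"series": [-0.01, -0.06, -0.01, 0, -0.03, -0.15, -0.025, 0, -0.055, -0.27, -0.046, 0, -0.085, -0.4, -0.07, 0, -0.1, -0.489, -0.084, 0]}}

```text
clock: 20.65
ee_pos: [0.4845, -0.4624, 0.1072]
ee_rot: [-0.269, 0.578, 0.742, 0.207]
wrist_force: [-0.4, -0.2, -3.8]
gripper_width: 0.0122
finger_force: 117.5
```

>>> {"op": "drive_tool", "data": {"series": [0, 0, 0, 0]}}

```text
clock: 20.73
ee_pos: [0.4824, -0.464, 0.1074]
ee_rot: [-0.269, 0.58, 0.741, 0.206]
wrist_force: [0.2, -0.4, -3.9]
gripper_width: 0.012
finger_force: 117.6
```

```bash
python3 w.py; python3 b.py; python3 st.py
python3 - <<'E'
from h import *
im=env.camera("top");cv2.imwrite("pics/t7.png",im[...,::-1])
t=np.array(env.state()['ee_pos']);u=np.array([-.2419,.9703,0])
print("mouth",t+.1675*u,"proj",proj("top",t+.1675*u+[0,0,-.03]))
E
```

```text
clamps [(np.int32(826), [215.5, 179.6]), (np.int32(824), [337.2, 179.5])]
dark [(np.int32(291), [316.0, 59.0]), (np.int32(291), [234.0, 61.0]), (np.int32(303), [277.0, 61.0]), (np.int32(706), [390.0, 99.0])]
t 20.7833 j [-52.8  43.5  74.2  14.6  99.3 -69.2] p [ 0.4848 -0.4627  0.1076] lean 39.61618397610333 az 104.24633712627276 ytilt -0.19013426497576455 xaz 103.8592545479267
[[-0.185, 0.97, -0.157], [0.748, 0.242, 0.618], [0.638, -0.003, -0.77]] [ 0.6 -0.1 -4. ] 0.012213867393919584
mouth [ 0.44596548 -0.29920315  0.10774884] proj [[393.92301627 254.20233367]]
```

>>> {"op": "drive_tool", "data": {"series": [0, 0, 0, 0, 0, 0, 0, 0], "grip_force": 40}}

```text
clock: 21.0
ee_pos: [0.4887, -0.4605, 0.108]
ee_rot: [-0.268, 0.578, 0.743, 0.207]
wrist_force: [-1.0, 0.4, -3.7]
gripper_width: 0.0123
finger_force: 117.6
```

```bash
python3 w.py; python3 b.py
```

```text
clamps [(np.int32(820), [215.5, 179.7]), (np.int32(868), [337.6, 179.2])]
dark [(np.int32(281), [316.0, 58.0]), (np.int32(264), [277.0, 60.0]), (np.int32(274), [234.0, 61.0]), (np.int32(183), [386.0, 94.0]), (np.int32(104), [165.0, 165.0])]
```

>>> {"op": "drive_tool", "data": {"series": [0, 0, 0, 0, 0, 0, 0, 0], "grip_force": 20}}

```text
clock: 21.22
ee_pos: [0.4889, -0.4607, 0.108]
ee_rot: [-0.268, 0.578, 0.743, 0.207]
wrist_force: [0.5, -1.1, -2.9]
gripper_width: 0.0118
finger_force: 117.6
```

```bash
python3 w.py; python3 b.py; python3 st.py
```

```text
clamps [(np.int32(918), [337.9, 178.8]), (np.int32(803), [215.4, 179.7])]
dark [(np.int32(283), [316.0, 58.0]), (np.int32(304), [236.0, 62.0]), (np.int32(259), [278.0, 61.0]), (np.int32(176), [386.0, 93.0]), (np.int32(110), [165.0, 165.0])]
t 21.2667 j [-52.4  43.6  74.   14.7  99.3 -69.2] p [ 0.4888 -0.4608  0.108 ] lean 39.54617310719422 az 104.38767401260732 ytilt -0.09063073835789548 xaz 104.2030776588758
[[-0.189, 0.969, -0.158], [0.748, 0.247, 0.617], [0.637, -0.002, -0.771]] [ 0.7 -0.6 -3.3] 0.012130643447558927
```

>>> {"op": "drive_tool", "data": {"series": [0, 0, 0, 0, 0, 0, 0, 0], "jaw": 0, "grip_force": 30}}

```text
clock: 21.43
ee_pos: [0.4885, -0.4611, 0.1081]
ee_rot: [-0.267, 0.578, 0.743, 0.207]
wrist_force: [0.4, -0.1, -3.1]
gripper_width: 0.0125
finger_force: 117.6
```

```bash
python3 w.py; python3 b.py
```

```text
clamps [(np.int32(964), [338.0, 178.4]), (np.int32(796), [215.2, 179.8])]
dark [(np.int32(276), [316.0, 57.0]), (np.int32(299), [236.0, 61.0]), (np.int32(255), [277.0, 61.0]), (np.int32(200), [386.0, 93.0])]
```

>>> {"op": "drive_tool", "data": {"series": [-0.03, 0, 0.037, 0, -0.06, 0, 0.074, 0, -0.071, 0, 0.086, 0, -0.071, 0, 0.086, 0]}}

```text
clock: 21.82
ee_pos: [0.487, -0.4601, 0.0771]
ee_rot: [-0.27, 0.578, 0.742, 0.208]
wrist_force: [0.4, -0.7, -3.9]
gripper_width: 0.0121
finger_force: 117.7
```

>>> {"op": "drive_tool", "data": {"series": [0, 0, 0, 0], "jaw": 0.14, "grip_force": 20}}

```text
clock: 21.9
ee_pos: [0.4876, -0.4607, 0.0789]
ee_rot: [-0.269, 0.578, 0.742, 0.208]
wrist_force: [0.3, -0.3, -4.8]
gripper_width: 0.0124
finger_force: 108.5
```

>>> {"op": "drive_tool", "data": {"series": [0, 0, 0, 0], "jaw": 0.15}}

```text
clock: 21.98
ee_pos: [0.4881, -0.4613, 0.0801]
ee_rot: [-0.268, 0.578, 0.742, 0.207]
wrist_force: [-0.5, 0.6, -4.1]
gripper_width: 0.0127
finger_force: 58.2
```

```bash
python3 w.py; python3 b.py;python3 st.py
```

```text
clamps [(np.int32(1047), [338.3, 177.5]), (np.int32(777), [214.8, 179.9])]
dark [(np.int32(958), [225.0, 31.0]), (np.int32(285), [315.0, 56.0]), (np.int32(1150), [390.0, 82.0]), (np.int32(274), [237.0, 61.0]), (np.int32(280), [277.0, 61.0]), (np.int32(1409), [165.0, 129.0])]
t 22.0333 j [-52.5  45.1  74.6  14.6  97.3 -69.7] p [ 0.4883 -0.4616  0.0805] lean 39.527042615860836 az 104.2980228380088 ytilt -0.07473456564711792 xaz 104.14578408650301
[[-0.189, 0.969, -0.157], [0.748, 0.245, 0.617], [0.636, -0.001, -0.771]] [-0.3  0.2 -3.4] 0.013136713025351708
```

>>> {"op": "drive_tool", "data": {"series": [0, 0, 0, 0]}}

```text
clock: 22.12
ee_pos: [0.4884, -0.4617, 0.0808]
ee_rot: [-0.267, 0.578, 0.743, 0.207]
wrist_force: [-0.4, -0.2, -3.3]
gripper_width: 0.0133
finger_force: 58.3
```

>>> {"op": "drive_tool", "data": {"series": [0, 0, 0, 0], "jaw": 0.155}}

```text
clock: 22.2
ee_pos: [0.4884, -0.4617, 0.0809]
ee_rot: [-0.267, 0.578, 0.743, 0.207]
wrist_force: [0.2, -0.6, -3.9]
gripper_width: 0.0132
finger_force: 37.3
```

```bash
python3 w.py; python3 b.py;python3 st.py
```

```text
clamps [(np.int32(1029), [338.2, 177.8]), (np.int32(767), [214.9, 180.0])]
dark [(np.int32(1055), [227.0, 31.0]), (np.int32(257), [315.0, 56.0]), (np.int32(1117), [390.0, 81.0]), (np.int32(263), [237.0, 61.0]), (np.int32(276), [278.0, 62.0]), (np.int32(1440), [165.0, 128.0])]
t 22.25 j [-52.5  45.1  74.6  14.6  97.3 -69.7] p [ 0.4884 -0.4617  0.0808] lean 39.48968476259443 az 104.28628502327507 ytilt -0.06468177747154136 xaz 104.15449103004524
[[-0.189, 0.969, -0.157], [0.748, 0.245, 0.616], [0.636, -0.001, -0.772]] [ 0.1  0.4 -3.7] 0.013562741163253471
```

>>> {"op": "drive_tool", "data": {"series": [0, 0, 0, 0], "jaw": 0.158}}

```text
clock: 22.33
ee_pos: [0.4883, -0.4615, 0.0807]
ee_rot: [-0.267, 0.578, 0.743, 0.207]
wrist_force: [-0.3, -1.5, -3.7]
gripper_width: 0.0136
finger_force: 24.7
```

```bash
python3 w.py; python3 b.py
```

```text
clamps [(np.int32(954), [338.3, 179.5]), (np.int32(681), [215.8, 181.6])]
dark [(np.int32(1405), [235.0, 34.0]), (np.int32(1164), [390.0, 83.0]), (np.int32(285), [316.0, 61.0]), (np.int32(1570), [166.0, 126.0]), (np.int32(252), [238.0, 65.0]), (np.int32(266), [279.0, 65.0])]
```

>>> {"op": "drive_tool", "data": {"series": [0, 0, 0, 0], "jaw": 0.16}}

```text
clock: 22.47
ee_pos: [0.4882, -0.4612, 0.0807]
ee_rot: [-0.268, 0.578, 0.742, 0.207]
wrist_force: [0.0, -0.4, 0.9]
gripper_width: 0.0144
finger_force: 30.8
```

```bash
python3 w.py; python3 b.py
```

```text
clamps [(np.int32(385), [219.4, 199.8]), (np.int32(205), [347.8, 198.8]), (np.int32(184), [319.7, 201.2])]
dark [(np.int32(3924), [201.0, 82.0]), (np.int32(116), [320.0, 55.0]), (np.int32(1875), [380.0, 97.0]), (np.int32(188), [312.0, 107.0]), (np.int32(184), [244.0, 109.0]), (np.int32(168), [279.0, 110.0])]
```

```bash
cat > pit.py <<'E'
from h import *
c=env.get_calibration("wrist");M=np.array(c["mount"]);f=210/np.tan(np.radians(c["vertical_fov"])/2)
L=np.radians(39.5);x=np.array([np.cos(L),np.sin(L)]);z=np.array([np.sin(L),-np.cos(L)])
def row(sx,sz,th):
    d=np.array([sx+92.5,sz-31.])/1000;t=np.radians(th);d=np.array([np.cos(t)*d[0]+np.sin(t)*d[1],-np.sin(t)*d[0]+np.cos(t)*d[1]])
    P=np.array([d@x,0,d@z]);q=M[:3,:3].T@(P-M[:3,3]);return round(c["cy"]+f*q[1]/q[2],0)
for th in range(0,61,5): print(th,"bob",row(65,9,th),"clamp",row(-25,10,th),"divider top",row(-1.5,24,th))
E
python3 pit.py; python3 st.py
```

```text
0 bob 44.0 clamp 181.0 divider top 126.0
5 bob 64.0 clamp 190.0 divider top 136.0
10 bob 83.0 clamp 199.0 divider top 147.0
15 bob 102.0 clamp 207.0 divider top 158.0
20 bob 120.0 clamp 217.0 divider top 169.0
25 bob 137.0 clamp 226.0 divider top 180.0
30 bob 155.0 clamp 236.0 divider top 191.0
35 bob 172.0 clamp 246.0 divider top 203.0
40 bob 188.0 clamp 256.0 divider top 214.0
45 bob 205.0 clamp 266.0 divider top 226.0
50 bob 222.0 clamp 276.0 divider top 238.0
55 bob 238.0 clamp 287.0 divider top 250.0
60 bob 255.0 clamp 298.0 divider top 262.0
t 22.5167 j [-52.5  45.1  74.6  14.7  97.4 -69.7] p [ 0.4881 -0.461   0.081 ] lean 39.62732717826451 az 104.32499186719295 ytilt -0.09543502990153527 xaz 104.13071544535875
[[-0.188, 0.969, -0.158], [0.747, 0.245, 0.618], [0.638, -0.002, -0.77]] [ 0.3  1.  -0.2] 0.013840387218327541
```

>>> {"op": "drive_tool", "data": {"series": [0.02, 0, -0.024, 0, 0.04, 0, -0.048, 0, 0.056, 0, -0.068, 0, 0.056, 0, -0.068, 0]}}

```text
clock: 22.85
ee_pos: [0.489, -0.4624, 0.1048]
ee_rot: [-0.266, 0.578, 0.743, 0.207]
wrist_force: [0.9, -1.8, -1.2]
gripper_width: 0.0137
finger_force: 14.6
```

```bash
python3 w.py; python3 b.py;python3 st.py
```

```text
clamps [(np.int32(336), [332.1, 216.7]), (np.int32(186), [220.1, 219.4])]
dark [(np.int32(4822), [267.0, 100.0]), (np.int32(105), [302.0, 130.0]), (np.int32(132), [276.0, 141.0]), (np.int32(129), [244.0, 145.0])]
t 22.9 j [-52.5  43.8  74.1  14.7  98.9 -69.3] p [ 0.489  -0.4624  0.1043] lean 39.35526794191563 az 104.20242924094238 ytilt 0.0037492564116333184 xaz 104.2100757077368
[[-0.19, 0.969, -0.156], [0.75, 0.245, 0.615], [0.634, 0.0, -0.773]] [ 1.2 -3.3  1.5] 0.013717787458993404
```

>>> {"op": "drive_tool", "data": {"series": [0.02, 0, -0.024, 0, 0.04, 0, -0.048, 0, 0.054, 0, -0.066, 0, 0.054, 0, -0.066, 0]}}

```text
clock: 23.23
ee_pos: [0.4888, -0.4621, 0.1254]
ee_rot: [-0.266, 0.578, 0.743, 0.207]
wrist_force: [0.1, -2.4, 0.2]
gripper_width: 0.0139
finger_force: 14.6
```

```bash
python3 w.py; python3 b.py;python3 st.py
```

```text
clamps [(np.int32(173), [331.9, 233.0])]
dark [(np.int32(4887), [278.0, 107.0])]
t 23.2833 j [-52.5  42.7  73.6  14.8 100.5 -68.9] p [ 0.4888 -0.4622  0.1252] lean 39.417516126264594 az 104.24130994325706 ytilt -0.025900585275326536 xaz 104.18850945992642
[[-0.189, 0.969, -0.156], [0.749, 0.245, 0.615], [0.635, -0.0, -0.773]] [ 1.6 -3.9  3. ] 0.013800824194865231
```

>>> {"op": "drive_tool", "data": {"series": [0.02, 0, -0.024, 0, 0.04, 0, -0.048, 0, 0.046, 0, -0.056, 0, 0.046, 0, -0.056, 0]}}

```text
clock: 23.62
ee_pos: [0.4887, -0.4619, 0.1428]
ee_rot: [-0.267, 0.578, 0.743, 0.207]
wrist_force: [0.3, -0.1, -3.3]
gripper_width: 0.0135
finger_force: 13.8
```

```bash
python3 w.py; python3 b.py;python3 st.py
```

```text
clamps [(np.int32(325), [230.7, 243.4]), (np.int32(320), [322.4, 243.4])]
dark [(np.int32(4507), [282.0, 114.0])]
t 23.6667 j [-52.5  41.8  73.1  14.8 101.8 -68.5] p [ 0.4885 -0.4617  0.1422] lean 39.487263111154526 az 104.29292498721534 ytilt -0.06787577715357286 xaz 104.15462070728155
[[-0.189, 0.969, -0.157], [0.748, 0.245, 0.616], [0.636, -0.001, -0.772]] [-0.9  0.9 -3.3] 0.013725742651127387
```

Run:
```python
from h import *
g=cv2.cvtColor(cv2.imread("pics/wl.png"),cv2.COLOR_BGR2GRAY)
sm=cv2.resize(g[60:260,180:390],(30,25),interpolation=cv2.INTER_AREA)
for i,r in enumerate(sm): print(60+i*8,' '.join(f"{v:3d}" for v in r))
```

```text
60 213 211 209 209 208 208 211 211 215 212 207 208 209 211 212 210 206 211 207 207 211 211 210 211 212 212 211 208 210 214
68 210 208 209 210 199 202 209 209 211 210 210 211 212 213 209 212 209 211 212 209 211 213 210 214 212 214 212 214 214 208
76 208 212 210 212 114  72  89 114 137 161 178 193 211 214 208 212 211 212 212 214 210 209 211 213 211 210 213 211 212 215
84 211 212 210 189  72  55  57  57  57  58  64  71  83 105 130 150 172 190 206 213 214 210 213 214 212 212 211 211 214 212
92 215 213 210 143  56  55  57  57  57  57  57  57  57  57  57  58  62  69  78  98 120 144 167 183 200 212 212 213 214 214
100 211 211 207  88  54  78  97  89  82  75  68  61  57  57  57  57  57  57  57  57  57  58  60  67  75  89 112 137 158 206
108 213 214 166  63  55  97 102 102 102 103 103 102  98  91  84  77  69  62  57  57  57  57  57  57  57  57  57  57  78 197
116 212 212 112  54  67 103 103 103 103 103 103 103 103 103 103 103 103 103 100  93  85  78  70  63  58  57  56  50  92 207
124 210 189  74  55  86 103 103 103 103 103 103 103 103 103 103 103 103 104 103 103 103 103 103 103 101  94  69  
[... 1294 characters left out ...]
 127 127 127 127 127 126 126 126 126 125 125 125 125 115  94 115 113 209 207 209
220 104 106 118 144 149 149 149 149 149 149 149 150 149 132 128 130 147 149 149 149 148 148 148 148 148 142 114 195 209 211
228  70  75  91 137 148 148 148 148 147 147 147 147 102  18  18  18  88 145 145 145 145 145 145 145 145 113  83 161 210 208
236  55  78  75 127 127 107  91  81 106 107 143 136  57  18  18  18  67 129 107 100  80  97 107 138 145 110  74 115 200 210
244  65  78  77 108 121 113 105 101 114 108 133 125  46  18  18  18  55 107 113 112  98 108 112 126 135  97  84  96 163 204
252  89  85  86 125 146 147 146 147 147 147 146 143  42  18  18  18  47 145 145 145 144 144 144 144 144 143 143 143 153 205
```

>>> {"op": "drive_tool", "data": {"series": [0, 0, 0, 0, 0, 0, 0, 0, 0, 0, 0, 0], "jaw": 0, "grip_force": 90}}

```text
clock: 23.92
ee_pos: [0.4881, -0.4612, 0.1411]
ee_rot: [-0.268, 0.578, 0.742, 0.207]
wrist_force: [-0.2, 1.0, -3.5]
gripper_width: 0.0123
finger_force: 87.8
```

>>> {"op": "drive_tool", "data": {"series": [0.02, 0, -0.024, 0, 0.06, 0, -0.072, 0, 0.11, 0, -0.133, 0, 0.153, 0, -0.185, 0, 0.153, 0, -0.185, 0]}}

```text
clock: 24.33
ee_pos: [0.4899, -0.463, 0.2081]
ee_rot: [-0.264, 0.578, 0.744, 0.207]
wrist_force: [0.2, -0.4, -3.2]
gripper_width: 0.0122
finger_force: 87.9
```

```bash
python3 w.py; python3 st.py
python3 - <<'E'
from h import *
im=env.camera("top");g=cv2.cvtColor(im,cv2.COLOR_RGB2GRAY)
print(np.round(proj("top",[[.4547,-.3405,.004],[.47,-.29,.004]]),0).tolist())
for r in range(216,288,3): print(r,' '.join(f"{v:3d}" for v in g[r,370:444:3]))
E
```

```text
clamps [(np.int32(317), [230.7, 243.4]), (np.int32(321), [322.4, 243.5])]
t 24.3833 j [-52.5  38.9  70.8  15.2 106.5 -67.2] p [ 0.4896 -0.4628  0.2059] lean 39.16497065266177 az 104.10197557382295 ytilt 0.09196990793532907 xaz 104.28979778491413
[[-0.191, 0.969, -0.154], [0.751, 0.246, 0.613], [0.632, 0.002, -0.775]] [-0.3  0.4 -3.2] 0.0121868490549264
[[402.0, 250.0], [381.0, 244.0]]
216 139 141 140 138 139 145 138 140 140 143 139 140 140 140 142 148 140 144 146 144 146 149 149 152 117
219 144 145  92  95 107  96 103  96  97  96  98  94  88  84  88  70  58  41  45  35  53  95  83  62  72
222 118  45  84  50  43  48  48  48  52  48  44  42  47  45 103 101  95 101  92  57  91  94  61  65  60
225 123  47  71 101 100  98  99 101  98  98  98  98  98 100  97  63  87  91  91  88  90  88  58  66  65
228 128  54  74 102 101 100 100  99 101  98  99 104  84  46  50  72  91  89  85  92  90  90  81  61  67
231 124  50  79 102 102 102  99  98  97 102  45  49  53  50  50  46  92  89  88  87  87  88  89  63  63
234 128  59  83 100  98 101 100 100  99  96  96  82  52  51  50  51  93  89  89  91  88 
[... 1083 characters left out ...]
  94  93  95  96  92  96  92  91  76  48  45  50  47  75  66  78 101  96  80
270 142  80  48  91  96  96  96  96  96  92  95  94  93  93  99  49  48  47  46  45  43  43  38  37  69
273 148  78  56  90  97  96  96  94  93  95  98  94  92  70  94  96  94  95  95  79  44  45  37  37  64
276 142 128  43  86  98  98  93  92  91  94  92  93  92  93  90  92  90  86  74  47  49  40  40  41  66
279 148 128  37  75  96  96  95  95  97 100  99  95 100  97  94  76  79  61  50  33  36  40  39  35  68
282 140 129  57  60  97 103 106 102 100  87  81  78  72  59  54  47  56  53  77  80  79  82  83  81  80
285 139 146 150 150 144 147 148 145 143 145 145 144 143 140 140 143 144 122  73  80  79  79  79  80  73
```

>>> {"op": "drive_tool", "data": {"series": [0.03, 0.14, 0.025, 0, 0.064, 0.29, 0.052, 0, 0.1, 0.45, 0.081, 0, 0.135, 0.61, 0.11, 0, 0.16, 0.73, 0.132, 0]}}

```text
clock: 24.85
ee_pos: [0.6547, -0.3637, 0.1999]
ee_rot: [-0.268, 0.578, 0.742, 0.208]
wrist_force: [-0.0, -0.2, -3.4]
gripper_width: 0.0124
finger_force: 88.3
```

>>> {"op": "drive_tool", "data": {"series": [0.01, 0.03, 0.01, 0, 0.01, 0.03, 0.01, 0]}}

```text
clock: 25.02
ee_pos: [0.6607, -0.3578, 0.1989]
ee_rot: [-0.269, 0.577, 0.743, 0.207]
wrist_force: [-0.4, 0.2, -2.9]
gripper_width: 0.0131
finger_force: 88.5
```

```bash
python3 w.py; python3 st.py; python3 path.py "[[0.665,-0.36,0.145]]"
```

```text
clamps [(np.int32(345), [221.4, 243.8]), (np.int32(342), [314.9, 243.8])]
t 25.0667 j [-39.8  45.2  61.4  22.7 106.1 -54.2] p [ 0.659  -0.3596  0.1991] lean 39.63749349586847 az 104.6512194167071 ytilt -0.23212173578859985 xaz 104.17872467280729
[[-0.189, 0.969, -0.161], [0.747, 0.248, 0.617], [0.638, -0.004, -0.77]] [-0.4 -0.3 -4.1] 0.012150911401653286
1 x [-0.144, 0.024, 0.162]
```

>>> {"op": "drive_tool", "data": {"series": [-0.05, 0, 0.06, 0, -0.1, 0, 0.12, 0, -0.15, 0, 0.18, 0, -0.166, 0, 0.2, 0, -0.166, 0, 0.2, 0]}}

```text
clock: 25.48
ee_pos: [0.6566, -0.3616, 0.1343]
ee_rot: [-0.27, 0.579, 0.741, 0.208]
wrist_force: [-0.8, 1.8, -1.0]
gripper_width: 0.0126
finger_force: 88.7
```

>>> {"op": "drive_tool", "data": {"series": [0, 0, 0, 0, 0, 0, 0, 0], "jaw": 0.15, "grip_force": 20}}

```text
clock: 25.65
ee_pos: [0.6577, -0.3615, 0.135]
ee_rot: [-0.269, 0.578, 0.742, 0.207]
wrist_force: [-0.9, 0.4, -1.3]
gripper_width: 0.0128
finger_force: 54.3
```

>>> {"op": "drive_tool", "data": {"series": [0, 0, 0, 0, 0, 0, 0, 0], "jaw": 0.158}}

```text
clock: 25.82
ee_pos: [0.6587, -0.3615, 0.1356]
ee_rot: [-0.267, 0.578, 0.742, 0.207]
wrist_force: [-0.3, -0.2, -1.6]
gripper_width: 0.0137
finger_force: 23.0
```

```bash
python3 w.py; python3 st.py
```

```text
clamps [(np.int32(373), [221.2, 242.9]), (np.int32(351), [314.8, 242.9])]
t 25.8667 j [-39.9  47.8  63.7  22.3 101.4 -56.2] p [ 0.6589 -0.3615  0.1357] lean 39.50216828357835 az 104.31874832914181 ytilt -0.09767157035042977 xaz 104.11975211950991
[[-0.188, 0.969, -0.157], [0.748, 0.245, 0.616], [0.636, -0.002, -0.772]] [-0.3 -0.2 -3. ] 0.01389613423026788
```

>>> {"op": "drive_tool", "data": {"series": [-0.02, 0, 0.024, 0, -0.04, 0, 0.048, 0, -0.06, 0, 0.073, 0, -0.08, 0, 0.097, 0, -0.08, 0, 0.097, 0]}}

```text
clock: 26.28
ee_pos: [0.6596, -0.3625, 0.1055]
ee_rot: [-0.266, 0.579, 0.743, 0.208]
wrist_force: [1.4, -3.2, 3.1]
gripper_width: 0.0135
finger_force: 25.2
```

```bash
python3 w.py; python3 st.py
```

```text
clamps [(np.int32(822), [218.1, 217.7]), (np.int32(789), [316.3, 217.8])]
t 26.3333 j [-40.   49.2  64.4  22.2  99.2 -57.1] p [ 0.6596 -0.3623  0.1058] lean 39.427290773390624 az 104.10797276825409 ytilt 0.0306720120209017 xaz 104.17049599084027
[[-0.189, 0.97, -0.155], [0.749, 0.244, 0.616], [0.635, 0.001, -0.772]] [ 1.8 -2.4  1.5] 0.01319396258123653
```

>>> {"op": "drive_tool", "data": {"series": [-0.025, 0, 0.031, 0, -0.05, 0, 0.062, 0, -0.075, 0, 0.093, 0, -0.1, 0, 0.123, 0, -0.1, 0, 0.123, 0]}}

```text
clock: 26.75
ee_pos: [0.6575, -0.3597, 0.0612]
ee_rot: [-0.27, 0.578, 0.742, 0.207]
wrist_force: [0.9, -1.0, -0.6]
gripper_width: 0.0134
finger_force: 25.5
```

>>> {"op": "drive_tool", "data": {"series": [-0.02, 0, 0.024, 0, -0.04, 0, 0.048, 0, -0.06, 0, 0.072, 0, -0.075, 0, 0.091, 0, -0.088, 0, 0.106, 0]}}

```text
clock: 27.17
ee_pos: [0.6586, -0.3614, 0.031]
ee_rot: [-0.268, 0.578, 0.742, 0.207]
wrist_force: [-1.7, -6.6, 11.2]
gripper_width: 0.0138
finger_force: 27.4
```

>>> {"op": "drive_tool", "data": {"series": [0, 0, 0, 0]}}

```text
clock: 27.25
ee_pos: [0.6586, -0.3615, 0.0309]
ee_rot: [-0.268, 0.578, 0.742, 0.207]
wrist_force: [-1.0, -2.1, 3.2]
gripper_width: 0.0135
finger_force: 26.1
```

```bash
python3 w.py; python3 st.py
```

```text
clamps [(np.int32(1262), [321.3, 160.0]), (np.int32(1291), [208.9, 160.1])]
t 27.3 j [-40.   53.3  65.6  21.9  94.5 -59. ] p [ 0.6586 -0.3614  0.0308] lean 39.54421138623074 az 104.32853457278566 ytilt -0.09309759878563996 xaz 104.13891123234488
[[-0.188, 0.969, -0.158], [0.748, 0.246, 0.617], [0.637, -0.002, -0.771]] [-1.3 -2.7  3.2] 0.013103531344199334
```

>>> {"op": "drive_tool", "data": {"series": [0, 0, 0, 0, 0, 0, 0, 0, 0, 0, 0, 0, 0, 0, 0, 0, 0, 0, 0, 0], "jaw": 0.8}}

```text
clock: 27.72
ee_pos: [0.6586, -0.3607, 0.0302]
ee_rot: [-0.268, 0.578, 0.742, 0.207]
wrist_force: [1.0, 0.1, 0.5]
gripper_width: 0.068
finger_force: 0.0
```

>>> {"op": "drive_tool", "data": {"series": [0, 0, -0.1, 0, 0, 0, -0.25, 0, 0, 0, -0.4, 0, 0, 0, -0.55, 0, 0, 0, -0.6, 0]}}

```text
clock: 28.13
ee_pos: [0.6834, -0.4575, 0.1522]
ee_rot: [-0.263, 0.579, 0.743, 0.207]
wrist_force: [0.4, -0.6, 1.1]
gripper_width: 0.0684
finger_force: 0.0
```

>>> {"op": "drive_tool", "data": {"series": [0, 0, 0, 0, 0, 0, 0, 0]}}

```text
clock: 28.3
ee_pos: [0.6825, -0.4543, 0.1466]
ee_rot: [-0.266, 0.578, 0.743, 0.207]
wrist_force: [0.2, 0.3, -0.4]
gripper_width: 0.0682
finger_force: 0.0
```

```bash
python3 w.py; python3 st.py
python3 - <<'E'
from h import *
im=env.camera("top");hsv=cv2.cvtColor(im,cv2.COLOR_RGB2HSV)
m=((hsv[...,0]>10)&(hsv[...,0]<28)&(hsv[...,1]>130)&(hsv[...,2]>60)).astype(np.uint8);m[:,:240]=0
n,_,st,ce=cv2.connectedComponentsWithStats(m);print([(st[i,4],ce[i].round(1).tolist()) for i in range(1,n) if st[i,4]>5])
g=cv2.cvtColor(im,cv2.COLOR_RGB2GRAY)
for r in range(234,270,3): print(r,' '.join(f"{v:3d}" for v in g[r,376:420:3]))
# wrist: rectangle of scoop rear wall / blade rows for flatness
w=cv2.cvtColor(cv2.imread("pics/wl.png"),cv2.COLOR_BGR2GRAY); c=pt("wrist",[[280,210]],0)
print(c)
for a in(0.,): pass
E
```

```text
clamps [(np.int32(384), [239.5, 126.6]), (np.int32(380), [303.2, 126.8])]
t 28.35 j [-43.2  57.5  45.7  21.4 110.3 -55.9] p [ 0.682  -0.453   0.1449] lean 39.619709230577186 az 104.3919165155426 ytilt -0.14549309045549827 xaz 104.09572263950861
[[-0.188, 0.969, -0.158], [0.747, 0.246, 0.618], [0.638, -0.003, -0.77]] [ 0.4  0.2 -0.6] 0.06859714181295358
[(np.int32(11), [375.4, 163.1]), (np.int32(11), [377.0, 169.0]), (np.int32(11), [382.0, 186.1]), (np.int32(12), [383.4, 191.8])]
234  87 113 112 109  38  44  41  41  43  67 116  56  61  57  61
237  82 115  59  42  45  44  41  46  46 116  46  60  63  60  57
240  78  36  40  43  42  39  43  45  73  87  57  65  65  59  62
243  43  43  48  45  43  42  43  43 132  46  66  61  63  66  63
246  39  37  45  43  44  42  46 133  46  54  66  65  62  64  63
249  39  42  43  45  45  48 106  44  62  66  65  61  61  59  65
252  45  44  45  40  47  86  74  59  72  68  65  65  62  64  63
255  43  46  42  48  62 102  55  77  70  67  66  64  62  64  60
258  45  42  43  58 129  48  79  77  75  70  63  69  63  61  67
261  42  42  51 129  45  77  77  78  76  71  69  69  65  64  62
264  49  48 128  45  69  73  73  76  73  75  70  70  67  65  62
267  59 123  47  64  67  67  70  72  77  73  71  73  73  65  62
[[ 0.65588462 -0.35713043  0.        ]]
```

```bash
python3 -c "
from cell import env;print(env.finish_job())"
```

```text
the job is handed in; nothing more can be done
None
```

I handed the job in at about 28 s of the 64 s. All three bobbins are in the tray, and the scoop is flat on the table and released with both clamps in its rear bay. I never steered near the cones or the tin, but did not re-check their poses. The hand-in gave no verdict, and the arm hid the tray in the last picture; the bobbins were last seen lying in it at about 24 s.

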